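Shut and lock the filter cover of a bench dust extractor

ROBOT

A 7-joint arm with a two-finger parallel gripper is mounted at the origin on a cart in front of the work surface, level with it; the furniture and walls round the work are solid. World frame = base frame: x ahead of the robot, y to its left, z up, the work surface at z = 0. Lengths are in m, angles in rad, forces in N, time in s.
With the tool pointing down it reaches from about 0.425 to 0.825 m from the base axis. Payload 3.6 kg.
Tool frame: the origin (TCP) lies at the very end of the fingers, on their centre line; the grasp point (between the pads) lies 19 mm behind it; z points along the fingers, y is the direction in which the jaws open and shut (so a half turn about z gives the same grasp; the last joint's range is limited). The gripper opens to 93 mm and grips with 3 to 60 N. Pads are 15 mm wide; open, the fingers measure 128 mm over their backs; the gripper's body (75 mm by 188 mm) begins 65 mm behind the grasp point.
Start: joints at [-1.25, 0.615, -0.013, 1.423, 0.008, 1.103, -0.04], TCP at [0.221, 0.611, 0.181] pointing down, gripper open.
Joint ranges: [-3.12, 3.12], [-0.3, 2.06], [-1.34, 1.32], [0.26, 2.42], [-1.36, 4.5], [0.01, 1.98], [-2.84, 2.84]. Speed limits (rad/s): [2.79, 2.79, 3.14, 3.14, 3.14, 3.14, 3.14].

INTERFACE

Orientations are given as a unit quaternion [x, y, z, w].
In Python, from rig import arm, viewer gives the robot as it stands.
- The arm moves only by the tool move_arm, never from a script. Its argument "increments" is a list of rows, each an object with "twist": the turn, a rotation vector about the tool's x, y, z in units of 6 degrees (1.0 is 6 degrees), a list of three; "linear": the shift along the tool's x, y, z in units of 30 mm (1.0 is 30 mm), a list of three; "jaw": the opening, from 0 (shut) to 1 (fully open). A call has 1 to 12 rows; each row shifts and turns the commanded pose from where the row before left it, along the tool's axes as they then stand; what a row does not reach is not made up. A row lasts 1/12 s, in which the tool goes at most 41.7 mm and 7.16 degrees, less where a joint would pass 70% of its speed; a pose out of reach is approached as far as the arm can. A call is refused whole if a number of a shift passes 1 or a number of a turn 1, either way. A call with a gripper value outside its range is refused whole. The fingers move at their own pace and stop on an object; the grip force is fixed at half the most. Time passes only in rows, so rows that do not move let the fingers close. It gives the time, the measured TCP pose, the force and the opening at its end, in the units of the state.
- arm.observe(): the state, without advancing time (a new reading comes with each control period).
- viewer.grab_frame(name): name is "scene" or "top" or "wrist"; returns (picture, depth): 400x640x3 uint8, red, green, blue; 400x640 float32, m along the optical axis (not along the pixel's ray), 0 where there is no reading.
- viewer.camera_model(name): a dict with "fx", "fy", "cx", "cy" (pixels), "R" (3x3) and "t" (3): a world point X has camera coordinates R X + t. Camera axes: x right, y down, z forward; pixel columns grow to the right and rows downward; lengths in m; the calibration is good to about 2 mm. The wrist camera is an equidistant fisheye: a pixel r from the principal point sees the ray r / f radians off the axis. A picture is of the moment at which its call begins: read the wrist's pose just before it. camera_model takes no time and is no camera call; for the wrist camera it gives the pose at the moment of the call.
- arm.job_done(): hands the job in, once; it reports no verdict.
The state is a dict: "time_s": time; "joint_positions": joint angles; "qvel": joint speeds; "tau": joint torques, N m; "ee_pos": TCP position; "tcp_rot": TCP orientation; "contact_force": force on the tool from outside, world axes, zero at the start; "wrist_torque": the same for the moment, N m; "finger_gap": finger opening in m.
Only numpy, scipy, OpenCV 4.12 (cv2) and the standard library are available. Lean on these libraries where they do the work, as an engineer would, in place of code of your own. Each camera call takes 0.05 s, during which the arm holds its last target.

TASK

A new filter is in the bench dust extractor. With the fingertips alone, push its raised cover down onto the seal, then set a fingertip in the slot of the orange quarter-turn fastener and turn it clockwise to its stop, so that it draws the cover down and keeps it locked. Nothing is to be picked up: do not throw the cover back, leave the filter seated, and leave the other things on the bench where they are.

Things in the scene. Friction and masses are not known exactly. Their poses are not given: they have to be found in the camera images.
- extractor: Grey dust extractor fixed to the bench: open-topped steel box 250 (x) by 300 (y) by 115 mm high, louvres and switch in its front (-x) wall, hose spigot reaching 200 mm from its centre on the right (-y), on four 26 mm feet over a long batten lying on the bench. Origin: centre of its underside, on the bench; x from the front wall to the hinge, z up.
- cover (a joint): Hinge of the grey cover along the far top edge, rad: 0 = shut, grows as the front edge rises; starts at 0.45 to 0.85. Stiff hinge: it stays where left; 1 to 4 N down near the front edge moves it. A rubber seal at the front rim meets it near 0.04; let go there it rests at 0.02 to 0.04. About 7 N on the front edge presses it to 0; the cam of the fastener also draws it to 0 by itself.
- fastener (a joint): Turn of the fastener, rad: 0 = open (slot parallel to the hinge, red dots), grows clockwise from above; hard stop 1.571 = locked (slot at right angles to the hinge, green dots). Starts at 0 to 0.2. With the cover on its seal the cam draws it down from 0.7 to 1.3 rad (0.2 N m at most); past 1.35 it holds by itself. Turned while the cover is up, it keeps the cover from shutting.
- slot (a point): Middle of the slot's floor, on the fastener's axis. Axes: y along the slot, z out of the cover; turns with the fastener. Round orange head, 78 mm across, in a black collar (102 mm at its foot) 16 mm high. Slot right across the head: 34 mm wide, 70 long, 12 deep, floor 3.5 mm above the cover's outer face. Axis on the cover's middle line, 185 mm from the hinge, 69 mm from the front edge.
- cover_hinge (a point): Middle of the cover's hinge axis, 115 mm above the bench. Axes turn with the cover: -x from the hinge to the front edge, y along the hinge, z out of the outer face, which lies 4 mm above this axis. The cover is 254 mm from hinge to front edge and 308 mm wide; flat sheet but for the collar and low ribs.
- cover_edge (a point): Middle of the cover's front edge, on the outer face; 254 mm from the hinge axis.
- filter_mid (a point): Centre of the pleated filter cartridge (200 x 260 x 34 mm, black frame, blue pull tab) lying loose in the open box under the cover. Already seated; not to be touched.
- glue: White glue bottle with a black nozzle, 209 mm tall, 53 x 72 mm. Loose bystander, not to be disturbed. Origin: centre of its underside.
- sanding: Cork sanding block 61 x 105 x 31 mm. Loose bystander, not to be disturbed. Origin: centre of its underside.
- driver: Screwdriver with red handle, 195 mm long. Loose bystander, not to be disturbed. Origin: centre of its underside.
- offcut: Wood offcut 42 x 85 x 18 mm. Loose bystander, not to be disturbed. Origin: centre of its underside.
- pencil: Yellow carpenter's pencil, 140 mm long, beside the extractor. Loose bystander, not to be disturbed. Origin: centre of its underside.

How it is judged:
On the way, in this order (a step that is already met when the one before it is completed fails the run):
1. the cover is down on its seal while the fastener is still open (value of joint cover below 0.06 rad and value of joint fastener below 0.6 rad), for 0.1 s.
2. the fastener is turned to locked and has drawn the cover down (value of joint fastener above 1.4 rad and value of joint cover below 0.012 rad), for 0.2 s.
At the end, for the whole second after the job is handed in: The fastener is turned to within 10 degrees of its stop (joint above 1.40 rad), the cover is held flat by it (below 0.012 rad, about 3 mm at the front edge), both at rest, and the filter lies in its bay (all of step 2 and velocity of joint each of fastener, cover below 0.05 rad/s and distance between filter_mid and extractor below 0.062 m); the robot touches nothing.
It fails at once if the cover is lifted or thrown back beyond where it could have stood (over 1.0 rad) (value of joint cover above 1 rad).
It fails at once if the filter is lifted out of its seat (height (world z) of filter_mid above 0.06 m).
It fails at once if a loose thing on the bench is shifted by more than 30 mm (distance of any of glue, sanding, driver, offcut, pencil from where it was at the start of the episode above 0.03 m).
It fails at once if a loose thing on the bench is picked up (height (world z) of any of glue, sanding, driver, offcut, pencil above 0.02 m).
It also fails if it takes over 48 s, if anything falls off the work surface, if the arm or the gripper's body presses on something with over 40 N, if the wrist force passes 120 N, or if a joint passes its speed limit or range.

## Working session

There is one attempt and no reset: what is moved stays moved. The work goes in short steps, Python scripts to look and compute and a tool call to move; the robot and the scene stay as the last step left them, time stands still between calls to the robot, and variables do not carry over. Pictures are saved under pics/ and viewed, and the job is handed in when it is done.

Besides the shell and the picture viewer there is one more tool, called after "Emit:" as a command line: name --argument value ..., lists and objects as JSON in quotes. move_arm: Moves the arm, as the interface text tells. Its arguments: {"type":"object","properties":{"increments":{"type":"array","items":{"type":"object","properties":{"twist":{"type":"array","items":{"type":"number"}},"linear":{"type":"array","items":{"type":"number"}},"jaw":{"type":"number"}}}}},"required":["increments"]}

```bash
mkdir -p pics; ls; python3 - <<'E'
from rig import arm, viewer
import cv2,numpy as np
s=arm.observe()
print({k:np.round(v,3).tolist() for k,v in s.items()})
for n in("scene","top","wrist"):
    p,d=viewer.grab_frame(n)
    cv2.imwrite(f"pics/{n}0.png",p[:,:,::-1]); np.save(f"pics/{n}0.npy",d)
    m=viewer.camera_model(n); print(n,{k:np.round(v,3).tolist() for k,v in m.items()})
    np.savez(f"pics/{n}0m.npz",**m)
E
```

```text
pics
{'time_s': 0.0, 'joint_positions': [-1.251, 0.616, -0.013, 1.425, 0.008, 1.103, -0.04], 'qvel': [-0.001, 0.001, -0.001, 0.001, 0.001, -0.001, -0.0], 'tau': [0.0, -45.895, 0.209, -16.574, -0.061, 0.021, 0.0], 'ee_pos': [0.221, 0.61, 0.18], 'tcp_rot': [0.172, 0.985, -0.001, -0.0], 'contact_force': [0.833, -0.825, -0.286], 'wrist_torque': [0.035, -0.011, -0.058], 'finger_gap': 0.093}
scene {'fx': 502.942, 'fy': 502.942, 'cx': 316.906, 'cy': 200.764, 'R': [[0.681, -0.732, -0.012], [-0.568, -0.517, -0.641], [0.463, 0.443, -0.768]], 't': [-0.327, 0.384, 1.378]}
top {'fx': 460.816, 'fy': 460.816, 'cx': 316.601, 'cy': 194.996, 'R': [[-0.195, -0.981, -0.002], [-0.841, 0.169, -0.514], [0.505, -0.099, -0.858]], 't': [0.139, 0.501, 1.507]}
wrist {'fx': 309.707, 'fy': 309.707, 'cx': 316.813, 'cy': 194.696, 'R': [[0.34, 0.94, -0.001], [0.901, -0.326, 0.286], [0.268, -0.098, -0.958]], 't': [-0.648, -0.033, 0.39]}
```

View pics/scene0.png

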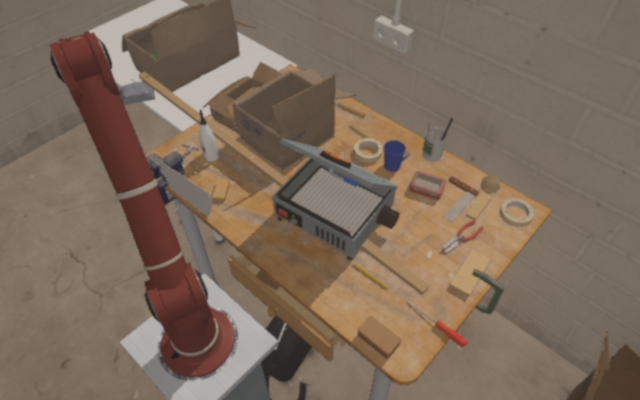

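View pics/top0.png

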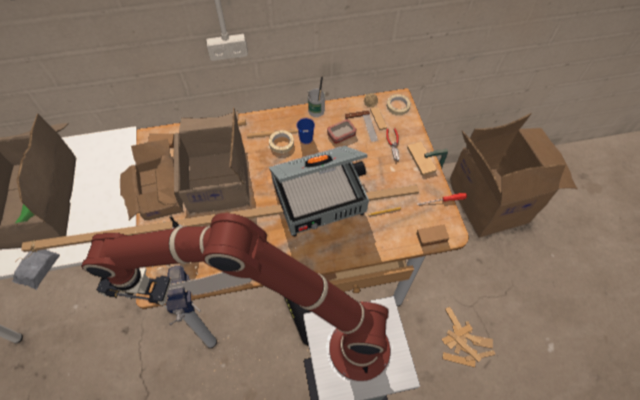

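View pics/wrist0.png

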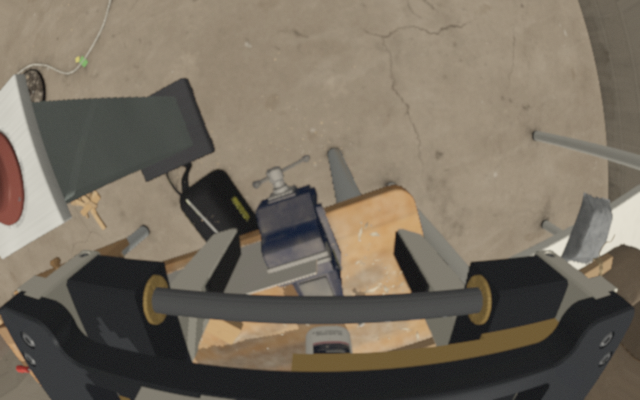

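The scene view shows the extractor at (335,200) with its cover raised. In the top view the cover is at (320,168) and the orange fastener at (318,160). The gripper is at the left, near the vise, and the glue bottle is near (208,140) in the scene view. Next I'll measure with depth.

```bash
cat > h.py <<'E'
import numpy as np,cv2
def load(n,tag="0"):
    m=dict(np.load(f"pics/{n}{tag}m.npz")); return cv2.imread(f"pics/{n}{tag}.png"),np.load(f"pics/{n}{tag}.npy"),m
def pts(d,m):
    v,u=np.mgrid[0:400,0:640]
    P=np.stack([(u-m['cx'])/m['fx']*d,(v-m['cy'])/m['fy']*d,d],-1)
    return (P-m['t'])@m['R']
def proj(X,m):
    c=np.atleast_2d(X)@m['R'].T+m['t']; return np.c_[m['fx']*c[:,0]/c[:,2]+m['cx'],m['fy']*c[:,1]/c[:,2]+m['cy']]
E
python3 - <<'E'
from h import *
for n,(x0,y0,x1,y1) in dict(top=(260,90,480,250),scene=(190,110,500,350)).items():
    im,d,m=load(n); W=pts(d,m)
    z=800/(x1-x0); c=cv2.resize(im[y0:y1,x0:x1],None,fx=z,fy=z,interpolation=cv2.INTER_CUBIC)[:600]
    cv2.imwrite(f"pics/{n}0z.png",c); print(n,z)
    hsv=cv2.cvtColor(im,cv2.COLOR_BGR2HSV)
    mk=(hsv[...,0]>3)&(hsv[...,0]<14)&(hsv[...,1]>190)&(hsv[...,2]>130)
    k,l,s,ce=cv2.connectedComponentsWithStats(mk.astype(np.uint8))
    for i in range(1,k):
        if s[i,4]>15: print(s[i],np.round(ce[i],1),np.round(np.median(W[l==i],0),3))
E
```

```text
top 3.6363636363636362
[308 156  20   7  63] [317.2 159.3] [0.572 0.025 0.28 ]
scene 2.5806451612903225
```

View pics/top0z.png

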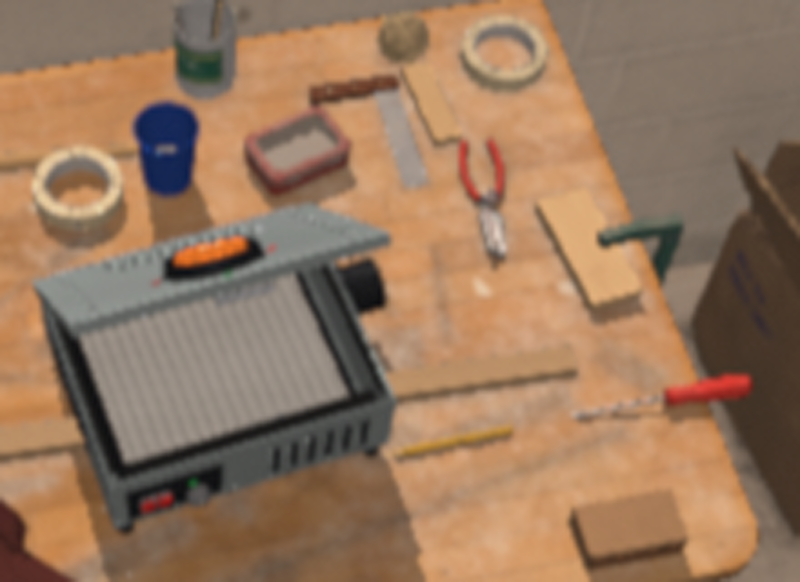

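View pics/scene0z.png

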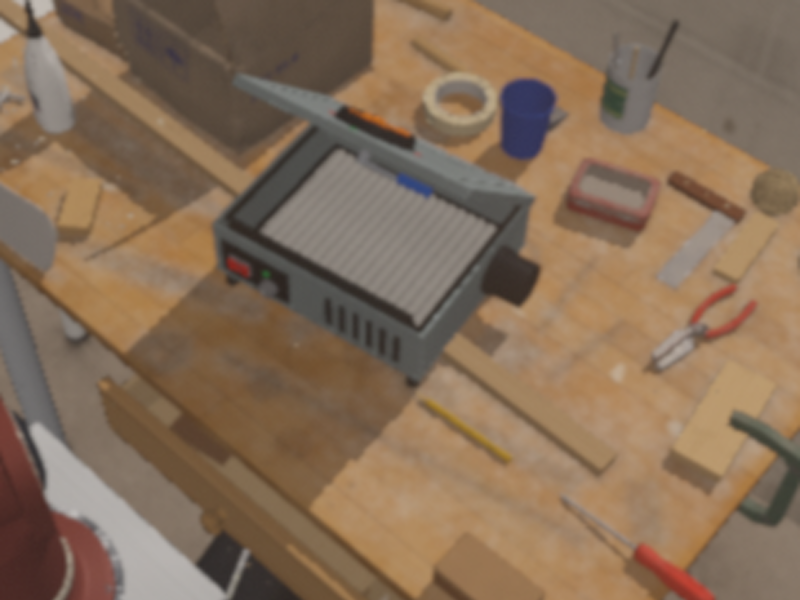

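```bash
python3 - <<'E'
from h import *
def ray(u,v,m,z):
    r=np.array([(u-m['cx'])/m['fx'],(v-m['cy'])/m['fy'],1])@m['R']; c=-m['R'].T@m['t']
    return c+r*(z-c[2])/r[2]
im,d,m=load('top')
for p in[(108,482),(392,405)]: print('top',np.round(ray(260+p[0]/3.636,90+p[1]/3.636,m,.115),3))
for p in[(400,455),(512,430)]: print('pencil',np.round(ray(260+p[0]/3.636,90+p[1]/3.636,m,.005),3))
im2,d2,m2=load('scene')
for p in[(216,226),(414,326)]: print('sc',np.round(ray(190+p[0]/2.5806,110+p[1]/2.5806,m2,.115),3))
# cover plane
W=pts(d,m); hsv=cv2.cvtColor(im,cv2.COLOR_BGR2HSV)
poly=(np.array([(50,285),(310,210),(380,238),(85,318)])/3.636+[260,90]).astype(np.int32)
mk=np.zeros((400,640),np.uint8);cv2.fillPoly(mk,[poly],1)
P=W[(mk>0)&(d>0)]; P=P[P[:,2]>.13]
for _ in range(4):
    c=P.mean(0); n=np.linalg.svd(P-c)[2][2]; n*=np.sign(n[2]); r=(P-c)@n; P=P[abs(r)<max(.003,1.5*r.std())]
print('cover plane',c,n,r.std(),len(P),'angle',np.arccos(n[2]),'dir',np.degrees(np.arctan2(n[1],n[0])))
print(P.min(0),P.max(0))
# cover corners on plane
def rp(u,v,m):
    r=np.array([(u-m['cx'])/m['fx'],(v-m['cy'])/m['fy'],1])@m['R']; o=-m['R'].T@m['t']
    return o+r*((c-o)@n)/(r@n)
for p in[(36,286),(312,204),(390,238),(83,325)]: print('corner',np.round(rp(260+p[0]/3.636,90+p[1]/3.636,m),3))
for p in[(235,78),(533,200)]: print('corner sc',np.round(rp(190+p[0]/2.58,110+p[1]/2.58,m2),3))
E
```

```text
top [0.44  0.15  0.115]
top [ 0.47  -0.14   0.115]
pencil [ 0.469 -0.159  0.005]
pencil [ 0.475 -0.283  0.005]
sc [0.437 0.14  0.115]
sc [ 0.485 -0.131  0.115]
cover plane [0.59182101 0.02603747 0.23847085] [0.69946761 0.09731847 0.70800719] 0.0009548119772745041 792 angle 0.7841239781351949 dir 7.92083943923616
[ 0.51210927 -0.12419476  0.15003431] [0.69644555 0.17414586 0.30455757]
corner [0.649 0.186 0.16 ]
corner [ 0.704 -0.112  0.146]
corner [ 0.52  -0.131  0.331]
corner [0.486 0.153 0.325]
corner sc [0.474 0.123 0.341]
corner sc [ 0.674 -0.145  0.181]
```

The cover plane gives an angle of about 0.78 rad, with the extractor yawed about 8° and the hinge middle near (0.709, 0.041, 0.115). Before I swing over, I'll check obstacle heights along the route.

```bash
python3 - <<'E'
from h import *
H={}
for n in('scene','top'):
    im,d,m=load(n); W=pts(d,m).reshape(-1,3); hsv=cv2.cvtColor(im,cv2.COLOR_BGR2HSV).reshape(-1,3)
    red=((hsv[:,0]<6)|(hsv[:,0]>172))&(hsv[:,1]>120)
    W=W[(d.ravel()>0)&~red&(W[:,2]>-.02)]
    for x,y,z in W: 
        k=(int(np.floor(x/.05)),int(np.floor(y/.05))); H.setdefault((n,)+k,[]).append(z)
for n in('scene','top'):
  print(n,'y:',[round(j*.05,2) for j in range(-7,16)])
  for i in range(4,19):
    print('%.2f'%(i*.05),' '.join('%4d'%(1000*np.percentile(H[(n,i,j)],97)) if (n,i,j) in H else '   .' for j in range(-7,16)))
E
```

```text
scene y: [-0.35, -0.3, -0.25, -0.2, -0.15, -0.1, -0.05, 0.0, 0.05, 0.1, 0.15, 0.2, 0.25, 0.3, 0.35, 0.4, 0.45, 0.5, 0.55, 0.6, 0.65, 0.7, 0.75]
0.20    .    .    .    .    .    .    .    .    .    .    .    .    .    .    .    .    .  628  608  584    .    .    .
0.25    4    5    4    5    4    3    5    5    4    5    5    6    6  134  135  133  129  126  132  578    .    .    .
0.30   35    5    5    5    5    4    4    4    5    6    5    5  125  132    2    .    .  105  105    .    .    2    .
0.35   35    5    5    5    5    6    5    5    5    4    5    5    6   22   24    6    6   71   79   33    6    4    .
0.40    5    5    5    5    5    4    4   87  114  116   62    4    6    6   22   18    6    7    7   24    7    4    .
0.45    5   10   10    9  120  124  125  125  126  125  119    5    6    6    5    6   65  192  103   12    7    7    .
0.50   25   24   25   24  296  298  299  297  297  298  296   26   22   22   20    7    7  102    5    5    8    4    .
0.55   24   25   25   25  293  285  285  290  273  258  238   26   26   30   54   29   27   27   27   26   28   27  
[... 2085 characters left out ...]
   99  194  189  186  157  175  165  154    9  250  273    .    .    .  167  101  102  101   71   36
0.70   23    7    8    9  145  143  134  128  126  119    9    8  268  269   16   16   15  168  100  104   79   74   43
0.75   20    8    7    7    .    .   14    6    6    9    8    8  270   15   16   17   17  169   99  106   73   75   44
0.80   10   10    8   35   40   31    9   94   27   31   21    9  270   15   16   16   16  169   91   74   75   76   46
0.85   22   14    9   39   31   37   92   90   32   16   31    9  268  168  167  168  168  170   91  100  109  110    .
0.90   23   19    9   38   36   32   91   93   28   31   28   23  142  157  160  160  162  159   94  106  108    .    .
```

Emit:
move_arm --increments '[{"linear": [0, 0, -1], "twist": [0, 0, -0.8], "jaw": 0.3}, {"linear": [0, 0, -1], "twist": [0, 0, -0.8], "jaw": 0.3}, {"linear": [0, 0, -1], "twist": [0, 0, -0.8], "jaw": 0.3}, {"linear": [0, 0, -1], "twist": [0, 0, -0.8], "jaw": 0.3}, {"linear": [0, 0, -1], "twist": [0, 0, -0.8], "jaw": 0.3}, {"linear": [0, 0, -1], "twist": [0, 0, -0.7], "jaw": 0.3}, {"linear": [0, 0, -0.3], "twist": [0, 0, 0], "jaw": 0.3}]'

```text
time_s: 0.73
ee_pos: [0.2214, 0.6127, 0.375]
tcp_rot: [-0.073, 0.997, 0.004, 0.001]
contact_force: [-0.3, 0.3, 1.1]
finger_gap: 0.0512
```

```bash
cat > plan.py <<'E'
import numpy as np
from scipy.spatial.transform import Rotation as Ro
ex=np.array([.9905,.1378,0]);ey=np.array([-.1378,.9905,0])
Hl,La=.708,-.057   # hinge long, middle lateral
def W(l,a,z): return ex*l+ey*(La+a)+[0,0,z]
def rel(tgt,yaw=98,s=None):
    if s is None:
        from rig import arm; s=arm.observe()
    R=Ro.from_quat(s['tcp_rot'])
    y=np.radians(yaw); T=np.array([[np.sin(y),np.cos(y),0],[-np.cos(y),np.sin(y),0],[0,0,-1]])
    # tool x, y, z columns
    X=np.array([-np.cos(y+np.pi/2)*-1,0,0]);ty=np.array([np.cos(y),np.sin(y),0]);tz=np.array([0,0,-1.]);tx=np.cross(ty,tz)
    Rt=Ro.from_matrix(np.c_[tx,ty,tz])
    print('t',round(s['time_s'],2),'pos',np.round(s['ee_pos'],4),'F',np.round(s['contact_force'],1),'M',np.round(s['wrist_torque'],2),'gap',round(s['finger_gap'],4),'j',np.round(s['joint_positions'],2))
    t=R.as_matrix()[:,1]; print('tool y yaw',np.degrees(np.arctan2(t[1],t[0])),'z',np.round(R.as_matrix()[:,2],3))
    print('shift tool units',np.round(R.inv().apply(np.array(tgt)-s['ee_pos'])/.03,2),'mm',np.round((np.array(tgt)-s['ee_pos'])*1e3,1),
      'twist units',np.round(np.degrees((R.inv()*Rt).as_rotvec())/6,2))
E
python3 - <<'E'
from plan import *
# push start: rho .225, lat -80
th=.784;rho=.225
rel(W(Hl-rho*np.cos(th),-.08,.36)); print(W(Hl-rho*np.cos(th),-.08,.115+rho*np.sin(th)+.004/np.cos(th)))
E
```

```text
t 0.73 pos [0.2214 0.6127 0.375 ] F [-0.3  0.3  1.1] M [ 0.01 -0.   -0.02] gap 0.0512 j [-1.19  0.53 -0.13  1.04  0.07  1.57  0.41]
tool y yaw 98.41239610812956 z [ 0.002  0.008 -1.   ]
shift tool units [ -7.96 -23.85   0.34] mm [ 340.9 -672.8  -15. ] twist units [0.07 0.03 0.07]
[ 0.56234484 -0.06009058  0.27952539]
```

Emit:
move_arm --increments '[{"linear": [-0.33, -1, 0], "jaw": 0.3}, {"linear": [-0.33, -1, 0], "jaw": 0.3}, {"linear": [-0.33, -1, 0], "jaw": 0.3}, {"linear": [-0.33, -1, 0], "jaw": 0.3}, {"linear": [-0.33, -1, 0], "jaw": 0.3}, {"linear": [-0.33, -1, 0], "jaw": 0.3}, {"linear": [-0.33, -1, 0], "jaw": 0.3}, {"linear": [-0.33, -1, 0], "jaw": 0.3}, {"linear": [-0.33, -1, 0], "jaw": 0.3}, {"linear": [-0.33, -1, 0], "jaw": 0.3}]'

```text
invalid input at $.increments[0]: expected keys twist, linear, jaw
```

```bash
python3 - <<'E'
from plan import *
th=.784;rho=.225
rel(W(Hl-rho*np.cos(th),-.08,.36))
E
```

```text
t 0.73 pos [0.2214 0.6127 0.375 ] F [-0.3  0.3  1.1] M [ 0.01 -0.   -0.02] gap 0.0512 j [-1.19  0.53 -0.13  1.04  0.07  1.57  0.41]
tool y yaw 98.41239610812956 z [ 0.002  0.008 -1.   ]
shift tool units [ -7.96 -23.85   0.34] mm [ 340.9 -672.8  -15. ] twist units [0.07 0.03 0.07]
```

Emit:
move_arm --increments '[{"linear": [-0.33, -1, 0], "twist": [0, 0, 0], "jaw": 0.3}, {"linear": [-0.33, -1, 0], "twist": [0, 0, 0], "jaw": 0.3}, {"linear": [-0.33, -1, 0], "twist": [0, 0, 0], "jaw": 0.3}, {"linear": [-0.33, -1, 0], "twist": [0, 0, 0], "jaw": 0.3}, {"linear": [-0.33, -1, 0], "twist": [0, 0, 0], "jaw": 0.3}, {"linear": [-0.33, -1, 0], "twist": [0, 0, 0], "jaw": 0.3}, {"linear": [-0.33, -1, 0], "twist": [0, 0, 0], "jaw": 0.3}, {"linear": [-0.33, -1, 0], "twist": [0, 0, 0], "jaw": 0.3}, {"linear": [-0.33, -1, 0], "twist": [0, 0, 0], "jaw": 0.3}, {"linear": [-0.33, -1, 0], "twist": [0, 0, 0], "jaw": 0.3}]'

```text
time_s: 1.57
ee_pos: [0.3624, 0.3269, 0.3689]
tcp_rot: [-0.072, 0.997, -0.001, -0.001]
contact_force: [-0.2, 1.7, -0.5]
finger_gap: 0.0274
```

```bash
python3 - <<'E'
from plan import *
th=.784;rho=.225
rel(W(Hl-rho*np.cos(th),-.08,.36))
E
```

```text
t 1.57 pos [0.3624 0.3269 0.3689] F [-0.2  1.7 -0.5] M [ 0.04 -0.04  0.  ] gap 0.0274 j [-0.74  0.22 -0.05  1.53  0.01  1.39  0.92]
tool y yaw 98.25149905297009 z [-0.001 -0.001 -1.   ]
shift tool units [ -4.74 -13.72   0.3 ] mm [ 199.9 -387.    -8.9] twist units [-0.01 -0.01  0.04]
```

Emit:
move_arm --increments '[{"linear": [-0.35, -1, 0], "twist": [0, 0, 0], "jaw": 0.3}, {"linear": [-0.35, -1, 0], "twist": [0, 0, 0], "jaw": 0.3}, {"linear": [-0.35, -1, 0], "twist": [0, 0, 0], "jaw": 0.3}, {"linear": [-0.35, -1, 0], "twist": [0, 0, 0], "jaw": 0.3}, {"linear": [-0.35, -1, 0], "twist": [0, 0, 0], "jaw": 0.3}, {"linear": [-0.35, -1, 0], "twist": [0, 0, 0], "jaw": 0.3}, {"linear": [-0.35, -1, 0], "twist": [0, 0, 0], "jaw": 0.3}, {"linear": [-0.35, -1, 0], "twist": [0, 0, 0], "jaw": 0.3}, {"linear": [-0.35, -1, 0], "twist": [0, 0, 0], "jaw": 0.3}, {"linear": [-0.35, -1, 0], "twist": [0, 0, 0], "jaw": 0.3}, {"linear": [-0.35, -1, 0], "twist": [0, 0, 0], "jaw": 0.3}, {"linear": [-0.35, -1, 0], "twist": [0, 0, 0], "jaw": 0.3}]'

```text
time_s: 2.57
ee_pos: [0.5392, -0.0106, 0.3689]
tcp_rot: [-0.072, 0.997, 0.0, -0.001]
contact_force: [0.9, 0.8, 0.3]
finger_gap: 0.028
```

```bash
python3 - <<'E'
from plan import *
from rig import viewer; import cv2
th=.784;rho=.225
rel(W(Hl-rho*np.cos(th),-.08,.36))
for n in ('scene','wrist'):
    p,d=viewer.grab_frame(n); cv2.imwrite(f'pics/{n}1.png',p[:,:,::-1])
E
```

```text
t 2.57 pos [ 0.5392 -0.0106  0.3689] F [0.9 0.8 0.3] M [ 0.04 -0.03  0.02] gap 0.028 j [-0.14  0.32  0.18  1.4  -0.06  1.43  1.75]
tool y yaw 98.25390865166843 z [-0.002  0.    -1.   ]
shift tool units [-0.53 -1.74  0.29] mm [ 23.2 -49.5  -8.9] twist units [ 0.   -0.02  0.04]
```

View pics/scene1.png

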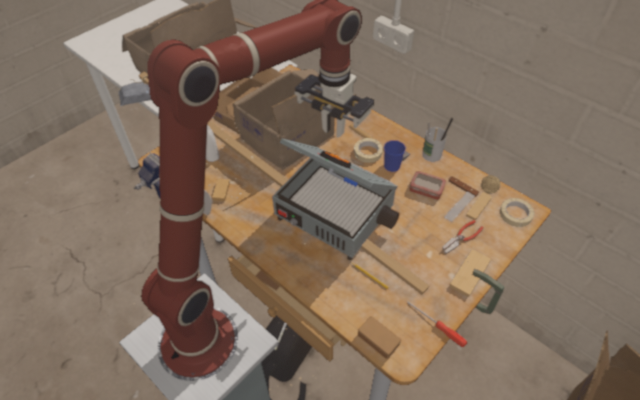

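View pics/wrist1.png

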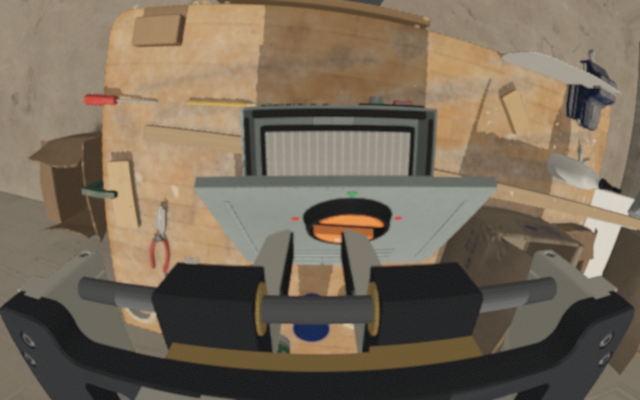

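Emit:
move_arm --increments '[{"linear": [-0.27, -0.87, 0], "twist": [0, 0, 0], "jaw": 0.3}, {"linear": [-0.27, -0.87, 0.3], "twist": [0, 0, 0], "jaw": 0.3}, {"linear": [0, 0, 0.7], "twist": [0, 0, 0], "jaw": 0.3}, {"linear": [0, 0, 0.7], "twist": [0, 0, 0], "jaw": 0.3}, {"linear": [0, 0, 0.5], "twist": [0, 0, 0], "jaw": 0.3}, {"linear": [0, 0, 0], "twist": [0, 0, 0], "jaw": 0.3}]'

```text
time_s: 3.17
ee_pos: [0.56, -0.0572, 0.2995]
tcp_rot: [-0.073, 0.997, 0.001, -0.005]
contact_force: [0.2, 0.7, -0.9]
finger_gap: 0.0277
```

```bash
python3 - <<'E'
from plan import *
from rig import viewer; import cv2
th=.784;rho=.225
rel(W(Hl-rho*np.cos(th),-.08,.287))
p,d=viewer.grab_frame('wrist'); cv2.imwrite(f'pics/wrist2.png',p[:,:,::-1])
E
```

```text
t 3.17 pos [ 0.56   -0.0572  0.2995] F [ 0.2  0.7 -0.9] M [0.07 0.04 0.06] gap 0.0277 j [-0.06  0.39  0.19  1.48 -0.08  1.28  1.85]
tool y yaw 98.32034907287749 z [-0.009  0.001 -1.   ]
shift tool units [-0.07 -0.11  0.42] mm [  2.4  -2.9 -12.5] twist units [ 0.03 -0.09  0.05]
```

View pics/wrist2.png

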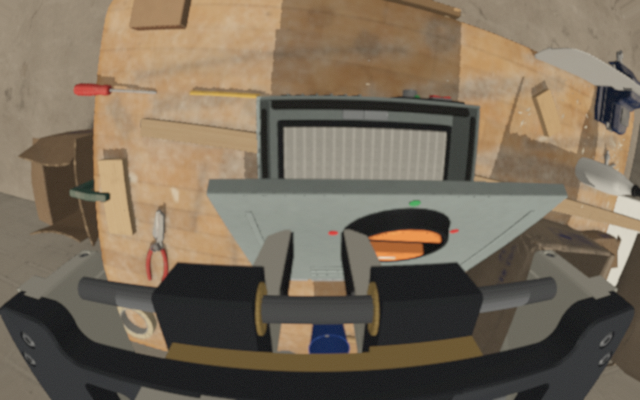

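Emit:
move_arm --increments '[{"linear": [0, -0.5, 0.2], "twist": [0, 0, 0], "jaw": 0.3}, {"linear": [0, 0, 0.3], "twist": [0, 0, 0], "jaw": 0.3}, {"linear": [0.3, 0, 0.36], "twist": [0, 0, 0], "jaw": 0.3}, {"linear": [0.3, 0, 0.36], "twist": [0, 0, 0], "jaw": 0.3}, {"linear": [0.3, 0, 0.4], "twist": [0, 0, 0], "jaw": 0.3}]'

```text
time_s: 3.63
ee_pos: [0.5381, -0.0767, 0.2555]
tcp_rot: [-0.073, 0.997, -0.0, 0.001]
contact_force: [-4.0, -1.3, 5.0]
finger_gap: 0.0282
```

```bash
python3 - <<'E'
from plan import *
th=.6;rho=.225
rel(W(Hl-rho*np.cos(th),-.095,.115+rho*np.sin(th)+.004))
E
```

```text
t 3.63 pos [ 0.5381 -0.0767  0.2555] F [-4.  -1.3  5. ] M [-0.15  0.89 -0.02] gap 0.0282 j [-0.03  0.38  0.19  1.62 -0.08  1.14  1.9 ]
tool y yaw 98.32903755740428 z [ 0.001  0.    -1.   ]
shift tool units [ 0.   -0.06  0.32] mm [ 0.2 -1.9 -9.5] twist units [-0.    0.01  0.05]
```

In contact at about 5 N, and the cover is moving. Following the arc down.

Emit:
move_arm --increments '[{"linear": [0.24, 0, 0.44], "twist": [0, 0, 0], "jaw": 0.3}, {"linear": [0.24, 0, 0.44], "twist": [0, 0, 0], "jaw": 0.3}, {"linear": [0.24, 0, 0.44], "twist": [0, 0, 0], "jaw": 0.3}, {"linear": [0.15, 0, 0.48], "twist": [0, 0, 0], "jaw": 0.3}, {"linear": [0.15, 0, 0.48], "twist": [0, 0, 0], "jaw": 0.3}, {"linear": [0.15, 0, 0.48], "twist": [0, 0, 0], "jaw": 0.3}]'

```text
time_s: 4.13
ee_pos: [0.5038, -0.0817, 0.1726]
tcp_rot: [-0.073, 0.997, 0.0, 0.001]
contact_force: [-0.3, 0.4, 0.9]
finger_gap: 0.0279
```

```bash
python3 - <<'E'
from plan import *
th=.06;rho=.225
rel(W(Hl-rho*np.cos(th),-.095,.115+rho*np.sin(th)+.004))
E
```

```text
t 4.13 pos [ 0.5038 -0.0817  0.1726] F [-0.3  0.4  0.9] M [0.07 0.02 0.03] gap 0.0279 j [-0.01  0.41  0.18  1.84 -0.09  0.9   1.93]
tool y yaw 98.32349085881039 z [ 0.002  0.    -1.   ]
shift tool units [ 0.15 -0.06  1.34] mm [ -4.   -2.3 -40.1] twist units [-0.    0.02  0.05]
```

Emit:
move_arm --increments '[{"linear": [0.05, 0, 0.35], "twist": [0, 0, 0], "jaw": 0.3}, {"linear": [0.05, 0, 0.35], "twist": [0, 0, 0], "jaw": 0.3}, {"linear": [0.05, 0, 0.35], "twist": [0, 0, 0], "jaw": 0.3}, {"linear": [0, 0, 0.25], "twist": [0, 0, 0], "jaw": 0.3}, {"linear": [0, 0, 0.1], "twist": [0, 0, 0], "jaw": 0.3}, {"linear": [0, 0, 0.1], "twist": [0, 0, 0], "jaw": 0.3}]'

```text
time_s: 4.63
ee_pos: [0.4994, -0.0826, 0.1275]
tcp_rot: [-0.073, 0.997, 0.0, 0.0]
contact_force: [0.0, 0.1, 0.1]
finger_gap: 0.028
```

```bash
python3 - <<'E'
from plan import *
from rig import viewer; import cv2
th=.03;rho=.225
rel(W(Hl-rho*np.cos(th),-.095,.115+rho*np.sin(th)+.004))
for n in ('scene','wrist'):
    p,d=viewer.grab_frame(n); cv2.imwrite(f'pics/{n}3.png',p[:,:,::-1])
E
```

```text
t 4.63 pos [ 0.4994 -0.0826  0.1275] F [0.  0.1 0.1] M [ 0.07  0.07 -0.05] gap 0.028 j [ 0.    0.46  0.17  1.91 -0.11  0.78  1.95]
tool y yaw 98.34049192044293 z [ 0.001  0.    -1.   ]
shift tool units [ 0.   -0.05  0.06] mm [ 0.1 -1.4 -1.8] twist units [-0.    0.01  0.06]
```

View pics/wrist3.png

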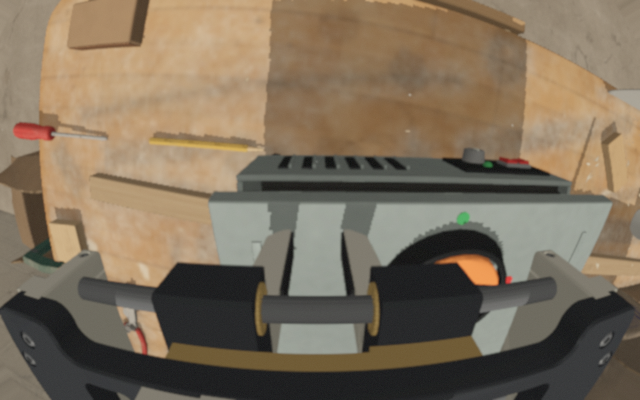

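View pics/scene3.png

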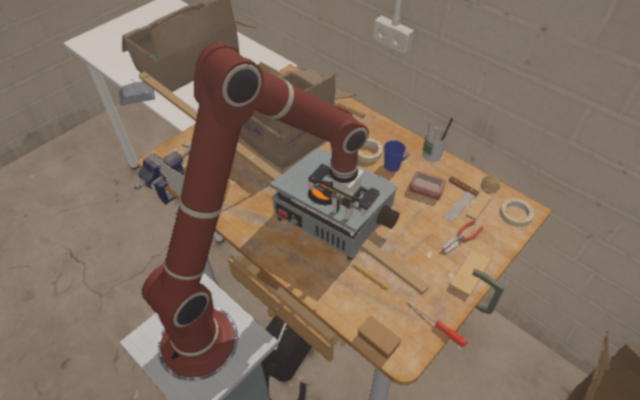

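The cover is nearly shut: in the wrist view its front edge at row 195 has a small gap to the box rim at row 185. The collar is at (455,265). I'll press a little further.

Emit:
move_arm --increments '[{"linear": [0, 0, 0.12], "twist": [0, 0, 0], "jaw": 0.3}, {"linear": [0, 0, 0.12], "twist": [0, 0, 0], "jaw": 0.3}, {"linear": [0, 0, 0], "twist": [0, 0, 0], "jaw": 0.3}]'

```text
time_s: 4.98
ee_pos: [0.4988, -0.0829, 0.1198]
tcp_rot: [-0.073, 0.997, 0.0, -0.0]
contact_force: [0.8, -0.5, 0.1]
finger_gap: 0.0277
```

Emit:
move_arm --increments '[{"linear": [0, 0, 0.08], "twist": [0, 0, 0], "jaw": 0.3}, {"linear": [0, 0, 0], "twist": [0, 0, 0], "jaw": 0.3}]'

```text
time_s: 5.15
ee_pos: [0.499, -0.0829, 0.1176]
tcp_rot: [-0.073, 0.997, -0.0, -0.0]
contact_force: [-0.1, 1.0, 0.4]
finger_gap: 0.0279
```

Emit:
move_arm --increments '[{"linear": [0, 0, 0.08], "twist": [0, 0, 0], "jaw": 0.3}, {"linear": [0, 0, 0], "twist": [0, 0, 0], "jaw": 0.3}]'

```text
time_s: 5.32
ee_pos: [0.4989, -0.0829, 0.1152]
tcp_rot: [-0.073, 0.997, 0.0, -0.0]
contact_force: [0.2, -0.7, 0.2]
finger_gap: 0.0277
```

```bash
python3 - <<'E'
from plan import *
from h import *
from rig import viewer
rel(W(.48,-.095,.12))
for n in('scene','top','wrist'):
    p,d=viewer.grab_frame(n); m=viewer.camera_model(n); cv2.imwrite(f'pics/{n}4.png',p[:,:,::-1]);np.save(f'pics/{n}4.npy',d);np.savez(f'pics/{n}4m.npz',**m)
    if n=='wrist': continue
    P=pts(d,m); L=P@ex; A=P@ey-La
    for l in (.47,.5,.55,.6,.65,.69):
        print(n,l,[ (lambda q:'%5.1f'%(1e3*np.median(q)) if len(q)>0 else '.')(P[...,2][(abs(L-l)<.008)&(abs(A-a)<.012)&(d>0)]) for a in(-.14,-.11,-.08,-.05,0,.05,.08,.11,.14)])
    c=p[120:270,250:420,::-1]; cv2.imwrite(f'pics/{n}4z.png',cv2.resize(c,None,fx=4,fy=4,interpolation=cv2.INTER_CUBIC))
E
```

```text
t 5.32 pos [ 0.4989 -0.0829  0.1152] F [ 0.2 -0.7  0.2] M [0.07 0.04 0.01] gap 0.0277 j [ 0.01  0.48  0.17  1.92 -0.11  0.75  1.95]
tool y yaw 98.32865546437156 z [-0.  0. -1.]
shift tool units [ 0.09 -0.04 -0.16] mm [-2.5 -1.5  4.8] twist units [ 0.   -0.    0.05]
scene 0.47 ['323.1', '199.0', '159.0', '153.3', '152.8', '152.0', '150.6', '151.9', '150.2']
scene 0.5 ['276.6', '149.3', '148.5', '157.6', '166.7', '149.1', '149.8', '149.7', '148.8']
scene 0.55 [' 55.2', '-894.6', '-900.9', '-893.4', '148.3', '.', '142.1', '143.2', '142.3']
scene 0.6 [' 98.7', '.', '.', '.', '.', '131.6', '135.3', '134.4', '134.8']
scene 0.65 ['127.2', '127.9', '128.5', '129.3', '.', '126.9', '127.9', '127.8', '128.5']
scene 0.69 ['121.1', '122.2', '121.7', '122.3', '.', '.', '121.1', '121.0', '122.9']
top 0.47 ['-901.2', '523.8', '-888.5', '155.5', '155.5', '151.9', '153.5', '150.8', '148.3']
top 0.5 ['503.7', '504.0', '514.3', '268.1', '168.9', '152.7', '149.3', '150.1', ' 72.1']
top 0.55 ['.', '.', '144.8', '.', '157.5', '142.3', '143.0', '142.7', '140.1']
top 0.6 ['.', '137.7', '136.5', '.', '135.3', '138.0', '135.8', '135.8', '134.6']
top 0.65 ['.', '130.0', '129.6', '130.6', '129.5', '128.5', '128.6', '128.2', '126.9']
top 0.69 ['.', '122.9', '122.4', '121.1', '122.8', '122.5', '121.8', '124.2', '120.2']
```

View pics/scene4z.png

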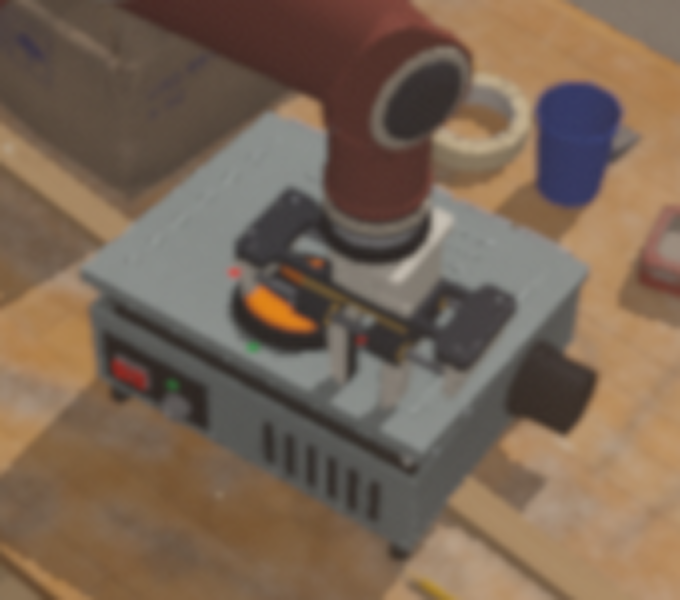

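View pics/wrist4.png

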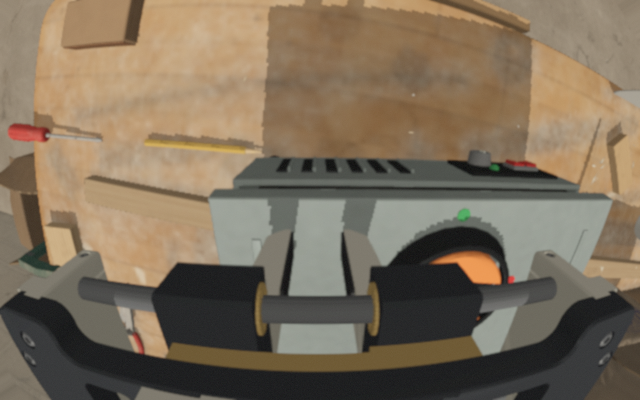

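```bash
python3 - <<'E'
from plan import *
from h import *
im,d,m=load('scene','4'); P=pts(d,m)
print(proj([[.4989,-.0829,.1152],[.4989,-.0829,.152],W(.483,-.095+.0225,.1152),W(.483,-.095-.0225,.1152),W(.483,-.095-.0225,.155)],m))
c=im[170:250,310:380]; 
cv2.imwrite('pics/s4f.png',cv2.resize(c,None,fx=8,fy=7,interpolation=cv2.INTER_NEAREST))
for v in range(206,228,2): print(v,[ '%4d'%(1e3*P[v,u,2]) for u in range(328,362,2)])
E
```

```text
[[341.24022109 224.56456636]
 [341.5553027  216.87881629]
 [335.26739835 221.24625526]
 [348.05165956 228.14017756]
 [348.53918386 219.84011016]]
206 [' 150', ' 152', ' 186', ' 196', ' 197', ' 188', ' 251', ' 252', ' 256', ' 260', ' 260', ' 261', ' 253', ' 234', ' 141', ' 281', ' 283']
208 [' 153', ' 153', ' 184', ' 187', ' 194', ' 177', ' 148', ' 241', ' 249', ' 250', ' 257', ' 256', ' 256', ' 257', ' 144', ' 275', ' 281']
210 [' 149', ' 155', ' 170', ' 179', ' 183', ' 169', ' 148', ' 151', ' 148', ' 245', ' 250', ' 208', ' 201', ' 254', ' 260', ' 253', ' 271']
212 [' 152', ' 153', ' 162', ' 165', ' 167', ' 156', ' 148', ' 149', ' 151', ' 196', ' 198', ' 198', ' 182', ' 143', ' 143', ' 256', ' 258']
214 [' 155', ' 151', ' 153', ' 156', ' 159', ' 156', ' 151', ' 149', ' 153', ' 181', ' 192', ' 184', ' 147', ' 148', ' 148', ' 145', ' 149']
216 [' 155', ' 156', ' 148', ' 150', ' 157', ' 149', ' 152', ' 149', ' 151', ' 180', ' 185', ' 178', ' 150', ' 150', ' 147', ' 146', ' 245']
218 [' 151', ' 157', ' 154', ' 150', ' 153', ' 158', ' 151', ' 153', ' 154', ' 168', ' 172', ' 160', ' 150', ' 149', ' 149', ' 146', ' 240']
220 [' 146', ' 152', ' 153', ' 152', ' 154', ' 154', ' 152', ' 152', ' 153', ' 162', ' 163', ' 150', ' 150', ' 150', ' 144', ' 145', ' 146']
222 [' 125', ' 144', ' 145', ' 156', ' 157', ' 153', ' 153', ' 157', ' 153', ' 151', ' 149', ' 152', ' 157', ' 151', ' 149', ' 150', ' 148']
224 [' 118', ' 119', ' 127', ' 143', ' 143', ' 149', ' 155', ' 157', ' 153', ' 155', ' 155', ' 152', ' 156', ' 151', ' 151', ' 151', ' 147']
226 [' 118', ' 117', ' 115', ' 118', ' 126', ' 143', ' 151', ' 152', ' 154', ' 153', ' 151', ' 154', ' 151', ' 149', ' 152', ' 157', ' 153']
```

View pics/s4f.png

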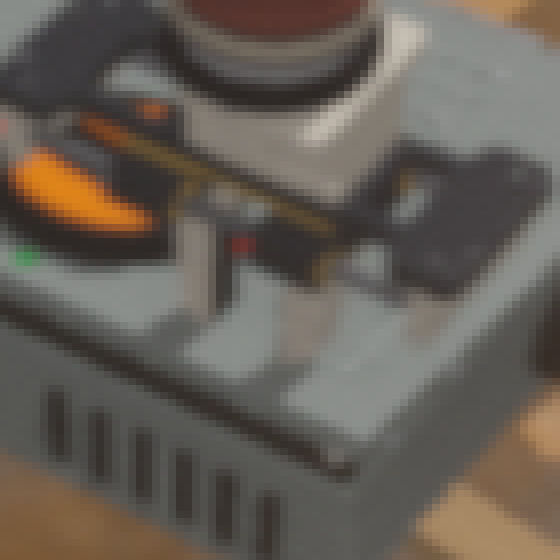

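```bash
python3 - <<'E'
from h import *
a=cv2.imread('pics/scene3.png')[150:260,265:405];b=cv2.imread('pics/scene4.png')[150:260,265:405]
cv2.imwrite('pics/cmp.png',cv2.resize(np.vstack([a,b]),None,fx=3,fy=2.7,interpolation=cv2.INTER_CUBIC))
E
```

```text
(no output)
```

View pics/cmp.png

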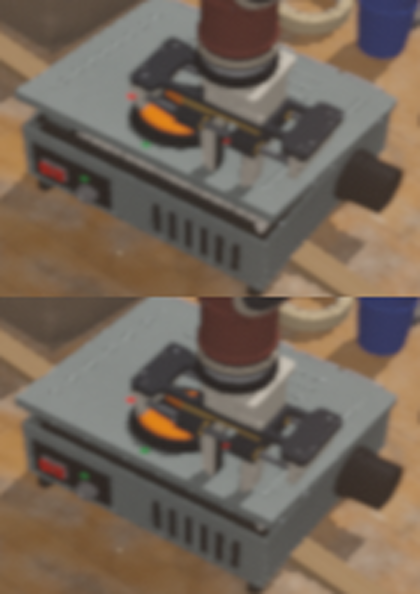

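```bash
python3 - <<'E'
from plan import *
from h import *
im,d,m=load('scene','4')
e=np.array([.5392,-.0106,.3689])
f=[e+ey*.0225,e-ey*.0225, e+[0,0,.035]]
print(proj(f,m))
a=cv2.imread('pics/scene1.png')[60:160,280:400]
cv2.imwrite('pics/s1z.png',cv2.resize(a,None,fx=6,fy=6,interpolation=cv2.INTER_CUBIC))
E
```

```text
[[326.11680633 140.17573947]
 [340.16689744 146.78637039]
 [333.26307946 133.69433829]]
```

View pics/s1z.png

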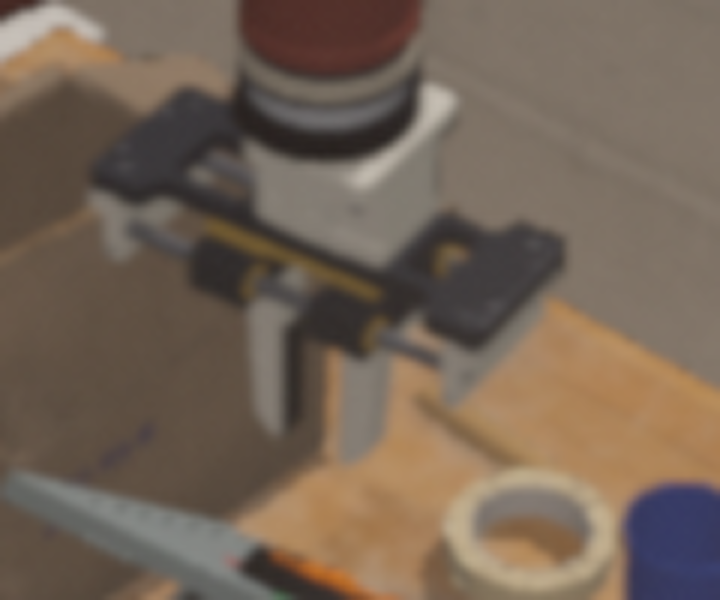

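```bash
python3 - <<'E'
from plan import *
from h import *
im,d,m=load('scene','4'); P=pts(d,m)
Lp=P@ex; A=P@ey-La
for v in range(204,222,2): print(v,['%d/%d/%d'%(1e3*Lp[v,u],1e3*A[v,u],1e3*P[v,u,2]) for u in (332,334,336,338,346,348,350,352)])
im,d,m=load('top','4'); P=pts(d,m);Lp=P@ex; A=P@ey-La
uv=proj([.4989,-.0829,.15],m)[0].astype(int);print(uv)
c=im[uv[1]-50:uv[1]+50,uv[0]-80:uv[0]+50]; cv2.imwrite('pics/t4z.png',cv2.resize(c,None,fx=5,fy=5,interpolation=cv2.INTER_CUBIC))
E
```

```text
204 ['475/-65/198', '475/-71/202', '477/-77/204', '484/-79/199', '453/-123/260', '454/-129/263', '458/-133/261', '463/-136/259']
206 ['477/-63/186', '473/-72/196', '476/-77/197', '485/-78/188', '447/-127/260', '450/-132/260', '453/-136/261', '461/-138/253']
208 ['472/-67/184', '473/-72/187', '472/-80/194', '486/-78/177', '449/-127/250', '447/-134/257', '450/-138/256', '453/-142/256']
210 ['476/-64/170', '473/-73/179', '473/-79/183', '486/-78/169', '446/-128/245', '445/-135/250', '478/-122/208', '486/-124/201']
212 ['475/-65/162', '476/-71/165', '478/-77/167', '488/-77/156', '474/-112/196', '476/-117/198', '479/-122/198', '493/-121/182']
214 ['474/-65/153', '476/-71/156', '477/-77/159', '482/-81/156', '478/-110/181', '474/-119/192', '482/-121/184', '512/-111/147']
216 ['472/-67/148', '474/-73/150', '472/-81/157', '481/-82/149', '473/-113/180', '472/-120/185', '481/-122/178', '503/-116/150']
218 ['462/-74/154', '467/-77/150', '469/-83/153', '469/-90/158', '475/-113/168', '476/-119/172', '487/-119/160', '497/-120/150']
220 ['456/-77/153', '460/-82/152', '462/-88/154', '465/-92/154', '473/-114/162', '475/-120/163', '487/-119/150', '491/-124/150']
[351 192]
```

View pics/t4z.png

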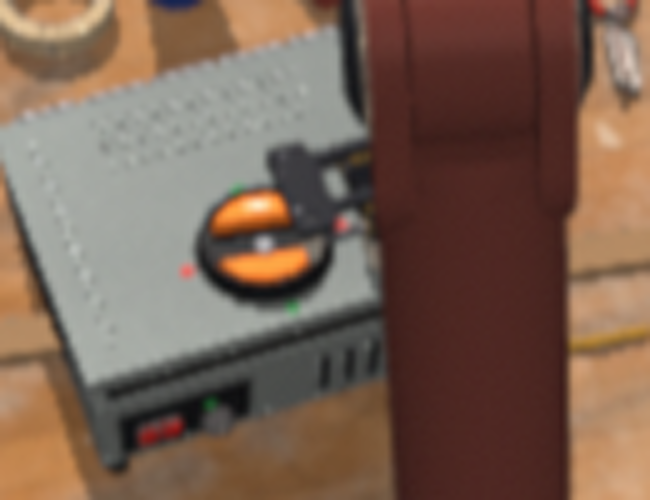

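The fingertips turn out to be about 35 mm higher than the reported TCP z: in scene1 the tips appear 8 px above their projection, and scene4 depth shows the tips at z≈0.152 when the report says 0.115. The xy position agrees. The cover is at about 0.145 rad with the tips on it, so I'll keep pressing and watch the force.

Emit:
move_arm --increments '[{"linear": [0, 0, 0.2], "twist": [0, 0, 0], "jaw": 0.3}, {"linear": [0, 0, 0.2], "twist": [0, 0, 0], "jaw": 0.3}, {"linear": [0, 0, 0.1], "twist": [0, 0, 0], "jaw": 0.3}]'

```text
time_s: 5.72
ee_pos: [0.4985, -0.0828, 0.0995]
tcp_rot: [-0.073, 0.997, 0.0, -0.001]
contact_force: [-0.4, -0.0, -0.4]
finger_gap: 0.028
```

Emit:
move_arm --increments '[{"linear": [0, 0, 0.1], "twist": [0, 0, 0], "jaw": 0.3}, {"linear": [0, 0, 0.1], "twist": [0, 0, 0], "jaw": 0.3}]'

```text
time_s: 5.88
ee_pos: [0.4988, -0.0829, 0.0939]
tcp_rot: [-0.073, 0.997, 0.0, -0.0]
contact_force: [0.2, 0.3, 0.3]
finger_gap: 0.028
```

```bash
cat > look.py <<'E'
from plan import *
from h import *
from rig import viewer
import sys
def cover(tag):
    rel(W(.523,0,.12))
    for n in('scene','top','wrist'):
        p,d=viewer.grab_frame(n); m=viewer.camera_model(n); cv2.imwrite(f'pics/{n}{tag}.png',p[:,:,::-1]);np.save(f'pics/{n}{tag}.npy',d);np.savez(f'pics/{n}{tag}m.npz',**m)
        if n=='wrist': continue
        P=pts(d,m); L=P@ex; A=P@ey-La; z=P[...,2]
        k=(d>0)&(A>.07)&(A<.14)&(L>.47)&(L<.695)&(z>.1)&(z<.33)
        f=np.polyfit(L[k],z[k],1)
        for _ in range(3):
            r=abs(z-np.polyval(f,L))<.004; f=np.polyfit(L[k&r],z[k&r],1)
        print(n,'cover angle',-np.arctan(f[0]),'z at hinge',np.polyval(f,Hl),'z front',np.polyval(f,.48),(k&r).sum())
        c=p[120:270,250:420,::-1]; cv2.imwrite(f'pics/{n}{tag}z.png',cv2.resize(c,None,fx=4,fy=4,interpolation=cv2.INTER_CUBIC))
if __name__=='__main__': cover(sys.argv[1])
E
python3 look.py 5
```

```text
t 5.88 pos [ 0.4988 -0.0829  0.0939] F [0.2 0.3 0.3] M [0.03 0.06 0.  ] gap 0.028 j [ 0.01  0.51  0.16  1.94 -0.12  0.7   1.96]
tool y yaw 98.33258886577948 z [-0.001  0.    -1.   ]
shift tool units [-1.37  3.12 -0.87] mm [27.1 98.5 26.1] twist units [ 0.   -0.01  0.06]
scene cover angle 0.05345265989808607 z at hinge 0.11964419031576184 z front 0.13184301709528912 937
top cover angle 0.05070376219415885 z at hinge 0.1205385114922291 z front 0.13210888628791834 776
```

View pics/scene5z.png

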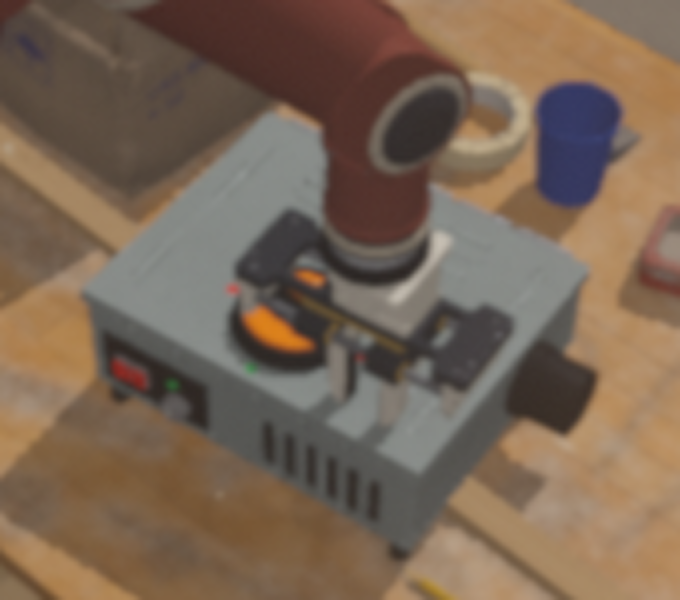

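The cover is now at about 0.05 rad. The reported force stays near zero, but the cover clearly follows the tips. A little more.

Emit:
move_arm --increments '[{"linear": [0, 0, 0.08], "twist": [0, 0, 0], "jaw": 0.3}, {"linear": [0, 0, 0.08], "twist": [0, 0, 0], "jaw": 0.3}, {"linear": [0, 0, 0.04], "twist": [0, 0, 0], "jaw": 0.3}]'

```text
time_s: 6.28
ee_pos: [0.4993, -0.083, 0.0884]
tcp_rot: [-0.073, 0.997, -0.0, 0.0]
contact_force: [-0.4, 1.0, 2.4]
finger_gap: 0.028
```

```bash
python3 look.py 6
```

```text
t 6.28 pos [ 0.4993 -0.083   0.0884] F [-0.4  1.   2.4] M [-0.04  0.06 -0.02] gap 0.028 j [ 0.02  0.52  0.16  1.95 -0.12  0.68  1.96]
tool y yaw 98.33276005168813 z [ 0. -0. -1.]
shift tool units [-1.36  3.13 -1.05] mm [26.6 98.7 31.6] twist units [-0.    0.    0.06]
scene cover angle 0.029334722689370752 z at hinge 0.1196083863171577 z front 0.12629862224098862 928
top cover angle 0.027135327707559075 z at hinge 0.12040485832844514 z front 0.1265932320071662 768
```

The cover is on its seal at about 0.028 rad with 2.4 N. Lifting off now, moving over the fastener and locating the slot.

Emit:
move_arm --increments '[{"linear": [0, 0, 0], "twist": [0, 0, 0], "jaw": 0.3}, {"linear": [0, 0, -0.8], "twist": [0, 0, 0], "jaw": 0.3}, {"linear": [0, 0, -0.9], "twist": [0, 0, 0], "jaw": 0.3}, {"linear": [0, 0, -0.9], "twist": [0, 0, 0], "jaw": 0.3}, {"linear": [0, 0, -0.9], "twist": [0, 0, 0], "jaw": 0.3}, {"linear": [0, 0, -0.9], "twist": [0, 0, 0], "jaw": 0.3}, {"linear": [0, 0, 0], "twist": [0, 0, 0], "jaw": 0.3}]'

```text
time_s: 7.02
ee_pos: [0.5025, -0.0837, 0.2257]
tcp_rot: [-0.073, 0.997, -0.001, 0.005]
contact_force: [1.2, -0.2, 0.9]
finger_gap: 0.0277
```

```bash
python3 look.py 7; python3 - <<'E'
from h import *; from plan import *
for n in('top','scene'):
    im,d,m=load(n,'7'); hsv=cv2.cvtColor(im,cv2.COLOR_BGR2HSV)
    o=(-m['R'].T@m['t'])
    mk=((hsv[...,0]>3)&(hsv[...,0]<18)&(hsv[...,1]>190)&(hsv[...,2]>120)).astype(np.uint8); mk[:,:250]=0;mk[:,420:]=0
    k,l,s,ce=cv2.connectedComponentsWithStats(mk)
    for i in range(1,k):
        if s[i,4]>8:
            u,v=ce[i]; r=np.array([(u-m['cx'])/m['fx'],(v-m['cy'])/m['fy'],1])@m['R']; X=o+r*(.142-o[2])/r[2]
            print(n,s[i],ce[i].round(1),X.round(4),'l,a',(X@ex).round(4),(X@ey-La).round(4))
E
```

```text
t 7.02 pos [ 0.5025 -0.0837  0.2257] F [ 1.2 -0.2  0.9] M [ 0.04 -0.02  0.06] gap 0.0277 j [-0.02  0.35  0.19  1.77 -0.08  1.02  1.92]
tool y yaw 98.32676353593456 z [ 0.011 -0.001 -1.   ]
shift tool units [-1.21  3.17  3.53] mm [  23.4   99.3 -105.7] twist units [-0.03  0.1   0.05]
scene cover angle 0.032726349671541886 z at hinge 0.11896213350876257 z front 0.12642640620425438 753
top cover angle 0.03345473414045996 z at hinge 0.11952817377675351 z front 0.12715870011716443 752
top [314 184  18   8  66] [322.8 187.9] [0.5412 0.0109 0.142 ] l,a 0.5376 -0.0068
top [316 196  18   7  77] [324.7 199. ] [0.4946 0.0135 0.142 ] l,a 0.4918 0.0022
scene [321 189  15  13  75] [328.8 194.3] [0.5442 0.0076 0.142 ] l,a 0.54 -0.0104
scene [311 197  16  12  94] [317.8 203.1] [0.4964 0.0088 0.142 ] l,a 0.4929 -0.0027
```

View pics/scene7z.png

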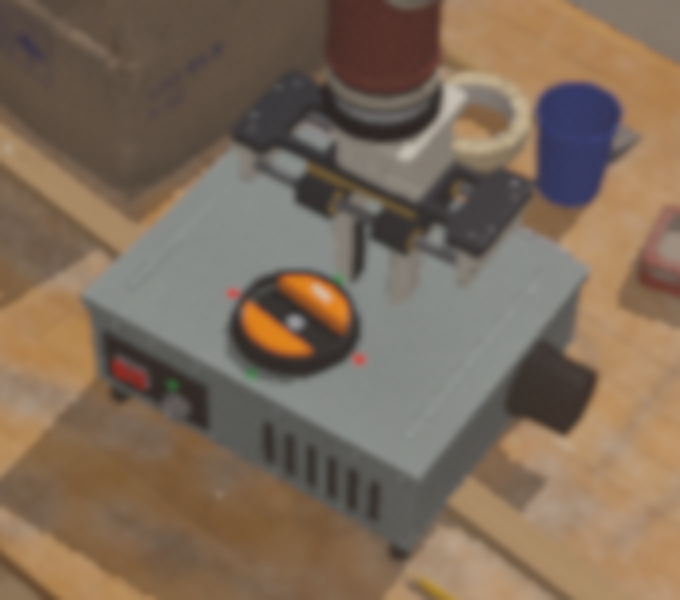

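View pics/top7z.png

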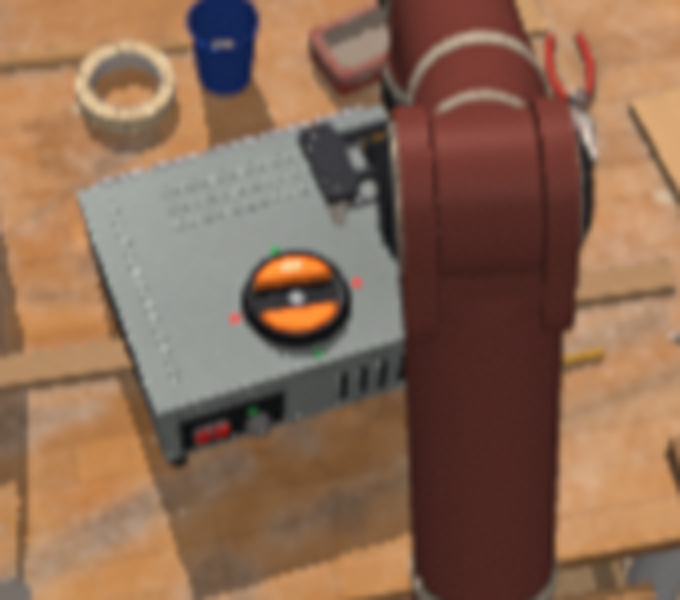

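View pics/wrist7.png

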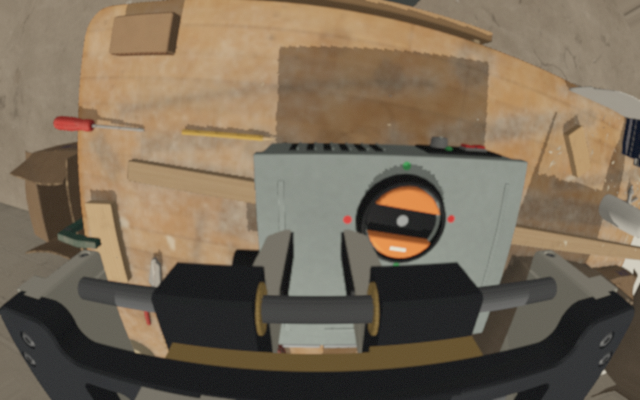

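```bash
python3 - <<'E'
from h import *; from plan import *
def wray(u,v,m):
    x,y=u-m['cx'],v-m['cy'];r=np.hypot(x,y);t=r/m['fx']
    return np.array([x/r*np.sin(t),y/r*np.sin(t),np.cos(t)])@m['R']
out=[]
for n in('top','scene','wrist'):
    im,d,m=load(n,'7'); o=-m['R'].T@m['t']
    g=im.min(2).astype(float)
    c={'top':(324,194),'scene':(324,200.5),'wrist':(403,220)}[n]; w=5 if n!='wrist' else 8
    x0,y0=int(c[0])-w,int(c[1])-w; p=g[y0:y0+2*w+1,x0:x0+2*w+1]; k=p>(0.5*p.max()+.5*np.median(p))
    hs=cv2.cvtColor(im,cv2.COLOR_BGR2HSV)[y0:y0+2*w+1,x0:x0+2*w+1,1]<70; k&=hs
    yy,xx=np.nonzero(k); u,v=x0+xx.mean(),y0+yy.mean()
    r=wray(u,v,m) if n=='wrist' else np.array([(u-m['cx'])/m['fx'],(v-m['cy'])/m['fy'],1])@m['R']
    X=o+r*(.13-o[2])/r[2]; print(n,u.round(1),v.round(1),k.sum(),X.round(4),'l,a',(X@ex).round(4),(X@ey-La).round(4)); out.append((o,r/np.linalg.norm(r)))
A=sum(np.eye(3)-np.outer(r,r) for o,r in out);b=sum((np.eye(3)-np.outer(r,r))@o for o,r in out);print('tri',np.linalg.solve(A,b).round(4))
# red / green dots on the face
for n in('top','scene'):
    im,d,m=load(n,'7');o=-m['R'].T@m['t'];h=cv2.cvtColor(im,cv2.COLOR_BGR2HSV)
    box=np.zeros((400,640),bool)
    if n=='top': box[170:215,300:345]=1
    else: box[185:220,303:345]=1
    for nm,kk in(('red',((h[...,0]>172)|(h[...,0]<3))&(h[...,1]>110)),('green',(h[...,0]>50)&(h[...,0]<80)&(h[...,1]>70))):
        k,l,s,ce=cv2.connectedComponentsWithStats((kk&box).astype(np.uint8))
        for i in range(1,k):
            u,v=ce[i]; r=np.array([(u-m['cx'])/m['fx'],(v-m['cy'])/m['fy'],1])@m['R'];X=o+r*(.126-o[2])/r[2]; print(n,nm,s[i,4],ce[i].round(1),'l,a',(X@ex).round(4),(X@ey-La).round(4))
E
```

```text
top 323.7 194.1 9 [0.5222 0.0115 0.13  ] l,a 0.5189 -0.0036
scene 323.3 200.2 12 [0.5232 0.0108 0.13  ] l,a 0.5197 -0.0044
wrist 402.0 220.4 94 [0.5203 0.0095 0.13  ] l,a 0.5167 -0.0053
tri [0.5221 0.0107 0.1295]
top red 3 [338.7 190.3] l,a 0.5182 -0.0611
top red 3 [308.3 199.3] l,a 0.5186 0.0548
top green 4 [318.5 182.5] l,a 0.5741 -0.0032
top green 3 [329.3 207.7] l,a 0.4616 -0.0045
scene red 2 [307.5 193. ] l,a 0.5189 0.0543
scene red 4 [339.5 209.5] l,a 0.5201 -0.0629
scene green 2 [334.  189.5] l,a 0.5769 -0.0051
scene green 3 [312.7 212.7] l,a 0.4648 -0.0036
```

```bash
python3 - <<'E'
from plan import *
rel([.522,.0107,.094],98.0)
E
```

```text
t 7.17 pos [ 0.4985 -0.0828  0.2201] F [ 0.  -0.3 -0.8] M [0.07 0.   0.01] gap 0.0279 j [-0.02  0.35  0.19  1.78 -0.08  1.02  1.92]
tool y yaw 98.33722683497056 z [-0.001  0.    -1.   ]
shift tool units [-1.23  2.97  4.2 ] mm [  23.5   93.5 -126.1] twist units [ 0.   -0.01  0.06]
```

Emit:
move_arm --increments '[{"linear": [-0.31, 0.74, 0], "twist": [0, 0, 0], "jaw": 0.3}, {"linear": [-0.31, 0.74, 0], "twist": [0, 0, 0], "jaw": 0.3}, {"linear": [-0.31, 0.74, 0], "twist": [0, 0, 0], "jaw": 0.3}, {"linear": [-0.31, 0.75, 0], "twist": [0, 0, 0], "jaw": 0.3}, {"linear": [0, 0, 0.6], "twist": [0, 0, 0.85], "jaw": 0.3}, {"linear": [0, 0, 0.6], "twist": [0, 0, 0.85], "jaw": 0.3}, {"linear": [0, 0, 0.6], "twist": [0, 0, 0], "jaw": 0.3}, {"linear": [0, 0, 0.4], "twist": [0, 0, 0], "jaw": 0.3}, {"linear": [0, 0, 0], "twist": [0, 0, 0], "jaw": 0.3}]'

```text
time_s: 7.92
ee_pos: [0.5193, 0.0108, 0.1503]
tcp_rot: [0.016, 1.0, -0.0, -0.005]
contact_force: [0.2, -1.1, 0.2]
finger_gap: 0.028
```

```bash
python3 - <<'E'
from plan import *
from rig import viewer; import cv2
rel([.522,.0107,.094],87.7)
for n in('wrist','scene'):
    p,d=viewer.grab_frame(n); cv2.imwrite(f'pics/{n}8.png',p[:,:,::-1] if n=='wrist' else cv2.resize(p[120:270,250:420,::-1],None,fx=4,fy=4,interpolation=cv2.INTER_CUBIC))
rel([.522,.0107,.094],87.7)
E
```

```text
t 7.92 pos [0.5193 0.0108 0.1503] F [ 0.2 -1.1  0.2] M [-0.    0.02 -0.01] gap 0.028 j [-0.2   0.46  0.19  1.83 -0.11  0.87  1.59]
tool y yaw 88.15117549743061 z [-0.01  -0.001 -1.   ]
shift tool units [-0.11  0.    1.88] mm [  2.7  -0.1 -56.3] twist units [-0.01 -0.09  0.08]
t 8.02 pos [0.5219 0.0106 0.1533] F [ 0.4  0.4 -0. ] M [ 0.04 -0.03 -0.01] gap 0.0282 j [-0.2   0.46  0.19  1.83 -0.11  0.87  1.59]
tool y yaw 88.13350881039683 z [-0.003 -0.    -1.   ]
shift tool units [-0.01  0.    1.98] mm [  0.1   0.1 -59.3] twist units [-0.   -0.03  0.07]
```

View pics/wrist8.png

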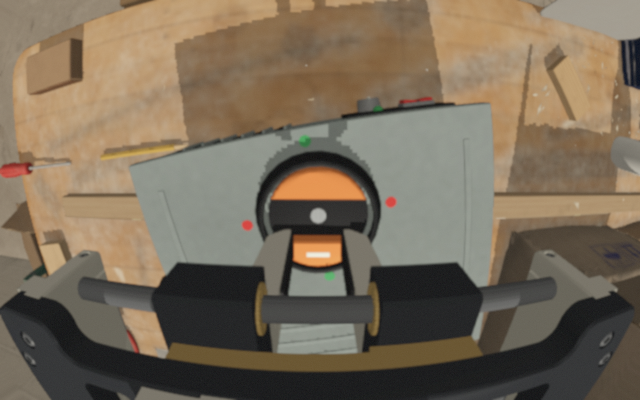

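View pics/scene8.png

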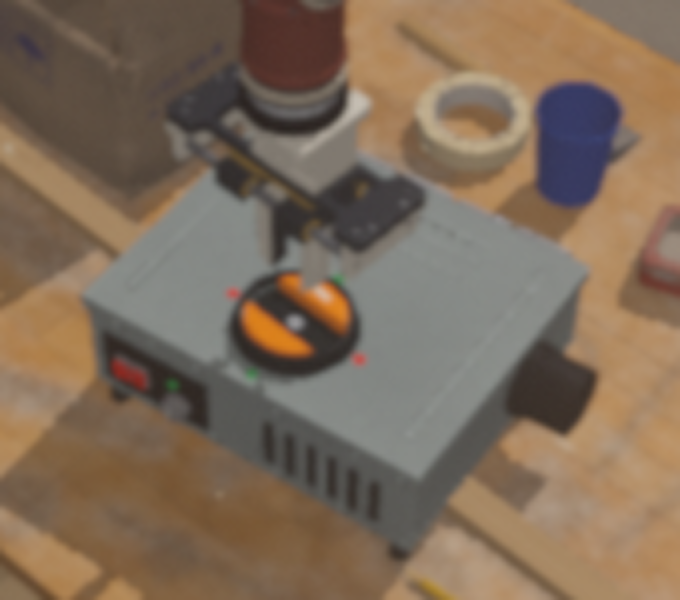

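The slot is parallel to the fingers and centred, with the white dot at (318,215). Descending into it.

Emit:
move_arm --increments '[{"linear": [0, 0, 0.5], "twist": [0, 0, 0], "jaw": 0.3}, {"linear": [0, 0, 0.5], "twist": [0, 0, 0], "jaw": 0.3}, {"linear": [0, 0, 0.3], "twist": [0, 0, 0], "jaw": 0.3}, {"linear": [0, 0, 0.3], "twist": [0, 0, 0], "jaw": 0.3}, {"linear": [0, 0, 0.2], "twist": [0, 0, 0], "jaw": 0.3}, {"linear": [0, 0, 0.1], "twist": [0, 0, 0], "jaw": 0.3}]'

```text
time_s: 8.52
ee_pos: [0.5228, 0.0106, 0.0969]
tcp_rot: [0.016, 1.0, -0.0, -0.0]
contact_force: [-0.3, 1.0, 0.0]
finger_gap: 0.0279
```

```bash
python3 - <<'E'
from plan import *
from rig import viewer; import cv2
for n in('wrist','scene'):
    p,d=viewer.grab_frame(n); cv2.imwrite(f'pics/{n}9.png',p[:,:,::-1] if n=='wrist' else cv2.resize(p[160:235,290:375,::-1],None,fx=8,fy=8,interpolation=cv2.INTER_CUBIC))
rel([.522,.0107,.094],87.7)
E
```

```text
t 8.62 pos [0.5229 0.0106 0.0973] F [0.4 0.  0.1] M [-0.01  0.02 -0.03] gap 0.0278 j [-0.18  0.53  0.18  1.89 -0.13  0.73  1.61]
tool y yaw 88.13143715479521 z [-0. -0. -1.]
shift tool units [0.03 0.   0.11] mm [-0.9  0.1 -3.3] twist units [-0.   -0.    0.07]
```

View pics/wrist9.png

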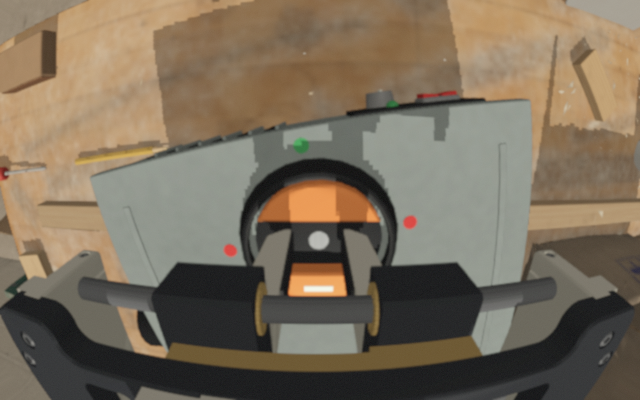

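View pics/scene9.png

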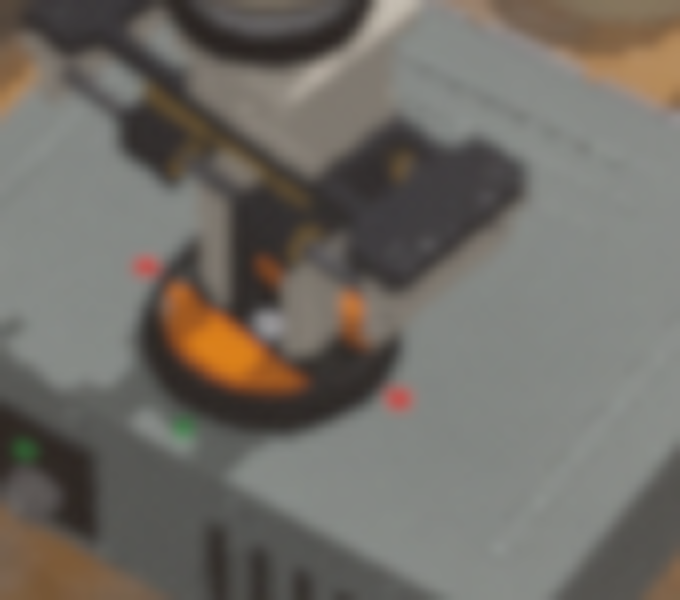

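The fingertips are in the slot. Lowering 3 mm more and starting the clockwise turn.

Emit:
move_arm --increments '[{"linear": [0.02, 0, 0.1], "twist": [0, 0, 0], "jaw": 0.3}, {"linear": [0, 0, 0], "twist": [0, 0, 0.8], "jaw": 0.3}, {"linear": [0, 0, 0], "twist": [0, 0, 0.8], "jaw": 0.3}, {"linear": [0, 0, 0], "twist": [0, 0, 0.8], "jaw": 0.3}, {"linear": [0, 0, 0], "twist": [0, 0, 0.8], "jaw": 0.3}, {"linear": [0, 0, 0], "twist": [0, 0, 0.8], "jaw": 0.3}, {"linear": [0, 0, 0], "twist": [0, 0, 0.8], "jaw": 0.3}]'

```text
time_s: 9.2
ee_pos: [0.5238, 0.0101, 0.0953]
tcp_rot: [0.266, 0.964, 0.0, 0.002]
contact_force: [1.1, -0.7, 0.3]
finger_gap: 0.0281
```

```bash
python3 look.py a; python3 -c "
from plan import *
rel([.522,.0107,.094],87.7)"
```

```text
t 9.2 pos [0.5238 0.0101 0.0953] F [ 1.1 -0.7  0.3] M [-0.24 -0.19  0.03] gap 0.0281 j [-0.28  0.54  0.32  1.9  -0.25  0.73  1.22]
tool y yaw 59.09902786719164 z [ 0.003 -0.001 -1.   ]
shift tool units [ 0.03  0.19 -0.82] mm [ 2.1  5.5 24.7] twist units [-0.    0.03 -6.48]
scene cover angle -0.015004488418327291 z at hinge 0.13018153478299158 z front 0.12676025467016652 282
top cover angle 0.041378401423369536 z at hinge 0.12081506995838681 z front 0.13025473354085076 566
t 9.35 pos [0.5235 0.0105 0.0951] F [ 1.5 -1.2  0.4] M [-0.15 -0.23  0.06] gap 0.0277 j [-0.28  0.54  0.32  1.9  -0.25  0.73  1.22]
tool y yaw 59.45769287025121 z [ 0.003 -0.001 -1.   ]
shift tool units [ 0.05 -0.02  0.04] mm [-1.5  0.2 -1.1] twist units [ 0.    0.03 -4.71]
```

View pics/wrista.png

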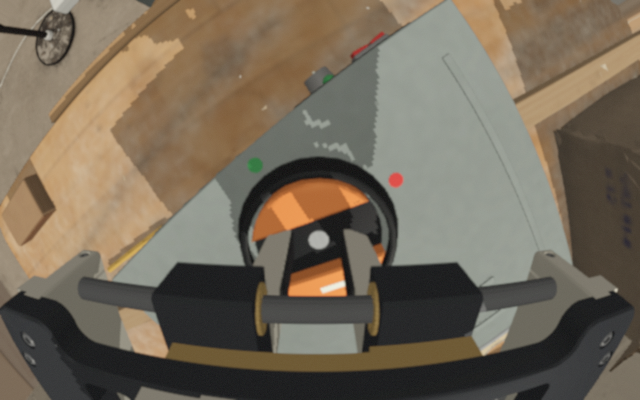

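Emit:
move_arm --increments '[{"linear": [0, 0, 0], "twist": [0, 0, 0.8], "jaw": 0.3}, {"linear": [0, 0, 0], "twist": [0, 0, 0.8], "jaw": 0.3}, {"linear": [0, 0, 0], "twist": [0, 0, 0.8], "jaw": 0.3}, {"linear": [0, 0, 0], "twist": [0, 0, 0.8], "jaw": 0.3}, {"linear": [0, 0, 0], "twist": [0, 0, 0.8], "jaw": 0.3}, {"linear": [0, 0, 0], "twist": [0, 0, 0.8], "jaw": 0.3}]'

```text
time_s: 9.85
ee_pos: [0.5232, 0.0103, 0.0951]
tcp_rot: [0.497, 0.868, 0.0, 0.001]
contact_force: [-0.6, -0.4, 1.9]
finger_gap: 0.0282
```

```bash
python3 -c "
from plan import *
rel([.522,.0107,.094],-12)"
```

```text
t 9.85 pos [0.5232 0.0103 0.0951] F [-0.6 -0.4  1.9] M [-0.16 -0.09  0.04] gap 0.0282 j [-0.37  0.57  0.47  1.9  -0.36  0.75  0.83]
tool y yaw 30.42394921587854 z [ 0.002 -0.    -1.   ]
shift tool units [ 0.03 -0.03  0.04] mm [-1.2  0.4 -1.1] twist units [0.02 0.   7.07]
```

Emit:
move_arm --increments '[{"linear": [0, 0, 0.03], "twist": [0, 0, 0.7], "jaw": 0.3}, {"linear": [0, 0, 0.03], "twist": [0, 0, 0.7], "jaw": 0.3}, {"linear": [0, 0, 0.03], "twist": [0, 0, 0.7], "jaw": 0.3}, {"linear": [0, 0, 0.03], "twist": [0, 0, 0.7], "jaw": 0.3}, {"linear": [0, 0, 0.02], "twist": [0, 0, 0.7], "jaw": 0.3}, {"linear": [0, 0, 0], "twist": [0, 0, 0.7], "jaw": 0.3}]'

```text
time_s: 10.35
ee_pos: [0.5226, 0.0109, 0.0908]
tcp_rot: [0.673, 0.739, 0.0, 0.0]
contact_force: [-0.3, 0.5, 1.9]
finger_gap: 0.028
```

```bash
python3 look.py b; python3 -c "
from plan import *
rel([.522,.0107,.094],-12)"
```

```text
t 10.35 pos [0.5226 0.0109 0.0908] F [-0.3  0.5  1.9] M [-0.04  0.02  0.2 ] gap 0.028 j [-0.45  0.6   0.59  1.91 -0.47  0.77  0.5 ]
tool y yaw 5.328406339043833 z [ 0.001  0.001 -1.   ]
shift tool units [ 0.15  0.12 -0.97] mm [ 3.3  4.7 29.2] twist units [ 1.000e-02  0.000e+00 -1.545e+01]
scene cover angle 0.00994899652229139 z at hinge 0.11931378580580018 z front 0.12158223185888771 387
top cover angle 0.007118002109349256 z at hinge 0.12056145100107943 z front 0.12218438289123448 355
t 10.5 pos [0.5225 0.0109 0.0905] F [-0.8  0.3  3.1] M [-0.04  0.06  0.  ] gap 0.0281 j [-0.45  0.6   0.59  1.91 -0.47  0.77  0.5 ]
tool y yaw 5.51709436815098 z [ 0.  0. -1.]
shift tool units [-0.01 -0.02 -0.12] mm [-0.5 -0.2  3.5] twist units [ 0.   -0.    2.92]
```

View pics/wristb.png

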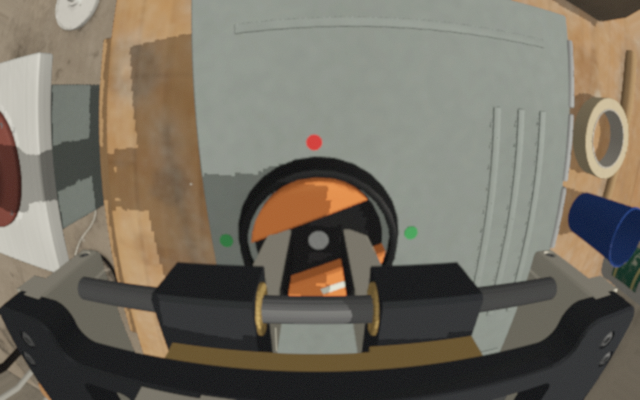

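The cover is drawn to about 0.01 rad and the slot is some 14° short of its stop. Turning on.

Emit:
move_arm --increments '[{"linear": [0, 0, 0], "twist": [0, 0, 0.6], "jaw": 0.3}, {"linear": [0, 0, 0], "twist": [0, 0, 0.6], "jaw": 0.3}, {"linear": [0, 0, 0], "twist": [0, 0, 0.6], "jaw": 0.3}, {"linear": [0, 0, 0], "twist": [0, 0, 0.6], "jaw": 0.3}, {"linear": [0, 0, 0], "twist": [0, 0, 0.3], "jaw": 0.3}, {"linear": [0, 0, 0], "twist": [0, 0, 0], "jaw": 0.3}]'

```text
time_s: 11.0
ee_pos: [0.5224, 0.0111, 0.0903]
tcp_rot: [0.77, 0.638, 0.0, -0.0]
contact_force: [0.8, 0.5, 1.7]
finger_gap: 0.0283
```

```bash
python3 look.py c; python3 -c "
from plan import *
rel([.522,.0107,.094],8)"
```

```text
t 11.0 pos [0.5224 0.0111 0.0903] F [0.8 0.5 1.7] M [ 0.12 -0.01  0.06] gap 0.0283 j [-0.5   0.62  0.68  1.91 -0.53  0.8   0.29]
tool y yaw -10.755427303026517 z [-0.     0.001 -1.   ]
shift tool units [ 0.17  0.08 -0.99] mm [ 3.4  4.5 29.7] twist units [ 0.000e+00 -1.000e-02 -1.813e+01]
scene cover angle 0.0038552287996359725 z at hinge 0.11994149957479967 z front 0.12082049609590095 305
top cover angle 0.010412492657544105 z at hinge 0.1190808643913517 z front 0.12145499851910195 117
t 11.15 pos [0.5224 0.0111 0.0903] F [0.8 1.6 1.6] M [ 0.23 -0.1   0.07] gap 0.0281 j [-0.5   0.62  0.68  1.91 -0.53  0.8   0.29]
tool y yaw -10.753667302232227 z [ 0.     0.001 -1.   ]
shift tool units [-0.02 -0.01 -0.12] mm [-0.4 -0.4  3.7] twist units [ 0.   -0.01 -3.13]
```

View pics/wristc.png

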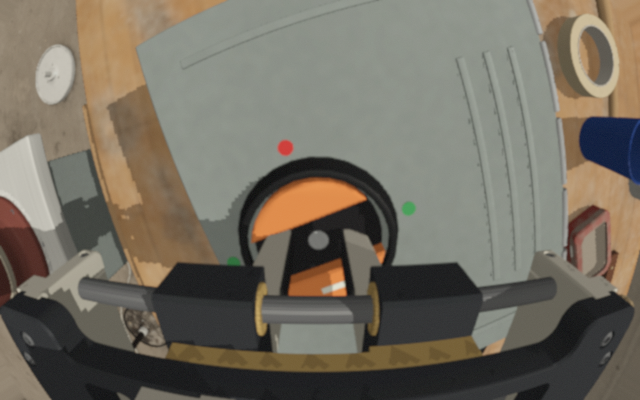

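Emit:
move_arm --increments '[{"linear": [0, 0, 0], "twist": [0, 0, 0.3], "jaw": 0.3}, {"linear": [0, 0, 0], "twist": [0, 0, 0.3], "jaw": 0.3}, {"linear": [0, 0, 0], "twist": [0, 0, 0], "jaw": 0.3}]'

```text
time_s: 11.4
ee_pos: [0.5224, 0.0111, 0.0902]
tcp_rot: [0.791, 0.612, 0.0, -0.0]
contact_force: [-0.4, 1.4, 2.3]
finger_gap: 0.0279
```

```bash
python3 -c "
from plan import *
rel([.522,.0107,.094],8)"
```

```text
t 11.4 pos [0.5224 0.0111 0.0902] F [-0.4  1.4  2.3] M [ 0.42 -0.08  0.02] gap 0.0279 j [-0.51  0.62  0.7   1.91 -0.55  0.8   0.24]
tool y yaw -14.534017900970174 z [-0.     0.001 -1.   ]
shift tool units [-0.02 -0.01 -0.13] mm [-0.4 -0.4  3.8] twist units [-0.   -0.01 -3.76]
```

Emit:
move_arm --increments '[{"linear": [0, 0, 0], "twist": [0, 0, 0.3], "jaw": 0.3}, {"linear": [0, 0, 0], "twist": [0, 0, 0.2], "jaw": 0.3}, {"linear": [0, 0, 0], "twist": [0, 0, 0], "jaw": 0.3}]'

```text
time_s: 11.65
ee_pos: [0.5227, 0.0112, 0.0903]
tcp_rot: [0.806, 0.592, 0.0, 0.0]
contact_force: [0.7, 2.5, 2.9]
finger_gap: 0.0282
```

```bash
python3 look.py d
```

```text
t 11.65 pos [0.5227 0.0112 0.0903] F [0.7 2.5 2.9] M [ 0.55 -0.08  0.64] gap 0.0282 j [-0.52  0.63  0.71  1.91 -0.56  0.81  0.2 ]
tool y yaw -17.384472935701393 z [ 0.  0. -1.]
shift tool units [ 0.17  0.06 -0.99] mm [ 3.2  4.4 29.7] twist units [  0.     0.   -19.23]
scene cover angle -0.0002443466828046795 z at hinge 0.12039623207596202 z front 0.1203405210311738 291
top cover angle 0.04164585484229795 z at hinge 0.1125899424458278 z front 0.12209069061214424 60
```

View pics/wristd.png

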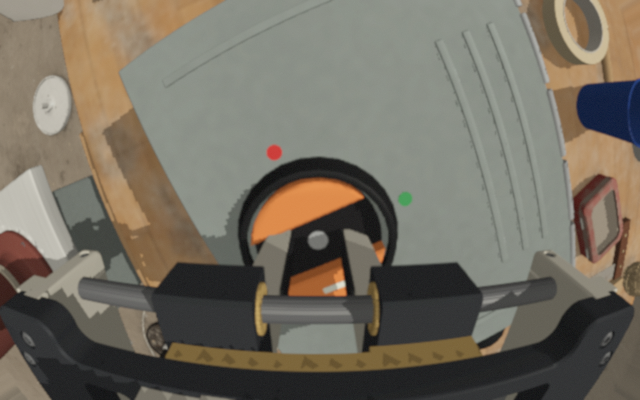

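Moment about z has jumped to 0.64 N m, so it is at the stop. Turning back half the play so the fingers hang free, then lifting straight out.

Emit:
move_arm --increments '[{"linear": [0, 0, 0], "twist": [0, 0, -0.6], "jaw": 0.3}, {"linear": [0, 0, 0], "twist": [0, 0, -0.8], "jaw": 0.3}, {"linear": [0, 0, 0], "twist": [0, 0, -0.8], "jaw": 0.3}, {"linear": [0, 0, 0], "twist": [0, 0, -0.8], "jaw": 0.3}, {"linear": [0, 0, -0.1], "twist": [0, 0, 0], "jaw": 0.3}, {"linear": [0, 0, -0.3], "twist": [0, 0, 0], "jaw": 0.3}, {"linear": [0, 0, -0.8], "twist": [0, 0, 0], "jaw": 0.3}, {"linear": [0, 0, -1], "twist": [0, 0, 0], "jaw": 0.3}, {"linear": [0, 0, -1], "twist": [0, 0, 0], "jaw": 0.3}, {"linear": [0, 0, -1], "twist": [0, 0, 0], "jaw": 0.3}, {"linear": [0, 0, -1], "twist": [0, 0, 0], "jaw": 0.3}, {"linear": [0, 0, 0], "twist": [0, 0, 0], "jaw": 0.3}]'

```text
time_s: 12.8
ee_pos: [0.5258, 0.0087, 0.2525]
tcp_rot: [0.705, 0.709, 0.004, 0.004]
contact_force: [0.7, -0.6, 0.2]
finger_gap: 0.0282
```

```bash
python3 look.py e; python3 - <<'E'
from h import *; from plan import *
for n in('top','scene'):
    im,d,m=load(n,'e'); hsv=cv2.cvtColor(im,cv2.COLOR_BGR2HSV); o=(-m['R'].T@m['t'])
    mk=((hsv[...,0]>3)&(hsv[...,0]<18)&(hsv[...,1]>190)&(hsv[...,2]>120)).astype(np.uint8); mk[:,:300]=0;mk[:,345:]=0
    k,l,s,ce=cv2.connectedComponentsWithStats(mk); q=[]
    for i in range(1,k):
        if s[i,4]>25:
            u,v=ce[i]; r=np.array([(u-m['cx'])/m['fx'],(v-m['cy'])/m['fy'],1])@m['R']; X=o+r*(.137-o[2])/r[2]; q.append((X@ex,X@ey-La)); print(n,s[i],np.round(q[-1],4))
    if len(q)==2:
        dl=np.subtract(*q); 
        if dl[1]>0: dl=-dl
        print('fastener',np.arctan2(-dl[1],dl[0]))
E
```

```text
t 12.8 pos [0.5258 0.0087 0.2525] F [ 0.7 -0.6  0.2] M [-0.09  0.01 -0.01] gap 0.0282 j [-0.57  0.42  0.76  1.7  -0.31  1.14  0.28]
tool y yaw 0.2791336119062563 z [ 0.012 -0.    -1.   ]
shift tool units [ 0.23 -0.05  4.42] mm [ 1.000e-01  6.900e+00 -1.325e+02] twist units [  0.08   0.1  -16.29]
scene cover angle 0.003113149421925276 z at hinge 0.11973933770785333 z front 0.120449138069111 795
top cover angle 0.004779590036491506 z at hinge 0.11990404699375415 z front 0.1209938018203813 340
scene [311 190  14  14 103] [0.5191 0.0192]
scene [323 196  13  14  62] [ 0.5156 -0.031 ]
fastener 1.640866537503694
```

View pics/wriste.png

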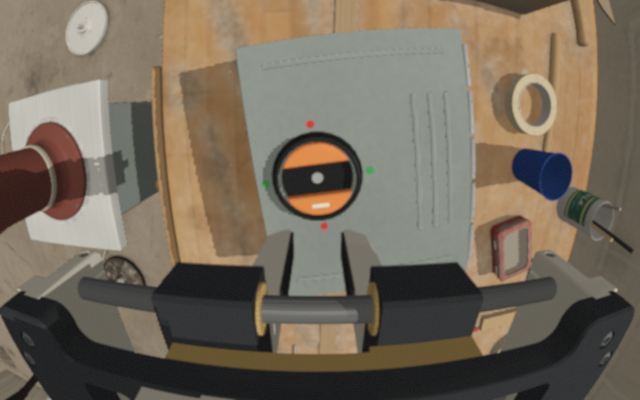

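View pics/scenee.png

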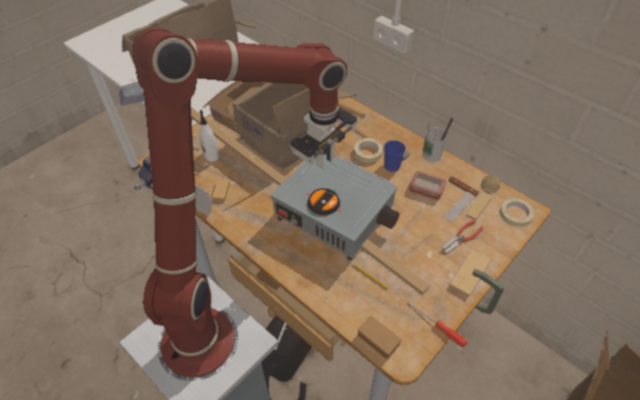

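The wrist view shows the slot (centre (317,178)) in line with the green dots at (265,183) and (370,170), and the cover is flat. The gripper is clear and the bench items look unmoved. Letting it settle, then handing in.

Emit:
move_arm --increments '[{"linear": [0, 0, 0], "twist": [0, 0, 0], "jaw": 0.3}, {"linear": [0, 0, 0], "twist": [0, 0, 0], "jaw": 0.3}, {"linear": [0, 0, 0], "twist": [0, 0, 0], "jaw": 0.3}]'

```text
time_s: 13.2
ee_pos: [0.5216, 0.0107, 0.2451]
tcp_rot: [0.704, 0.71, -0.001, -0.001]
contact_force: [0.1, 0.5, -0.3]
finger_gap: 0.0274
```

```bash
python3 -c "
from rig import arm
print(arm.job_done())"
```

```text
the job is handed in; nothing more can be done
None
```

The cover is down and the fastener is locked. I handed the job in at about 13 s of the 48 s allowed. I pushed the cover from about 0.78 rad down to its seal (about 0.03 rad, fastener still open). Then I set both fingertips in the slot, turned it clockwise until the moment jumped to 0.64 N m at the stop, and lifted clear.

**Last checks:**
- **Cover:** the two cameras gave 0.003 and 0.005 rad.
- **Fastener:** the slot lines up with the green dots. From the orange lobes in the scene view it measured about 1.64 rad, a rough figure slightly past the 1.571 stop. The top view could not confirm it.
- **Surroundings:** the bench items looked unmoved, which I judged by eye and did not measure. The filter was not touched. The gripper is clear and reads almost no force.

**Readings that disagreed:**
- **Tip height:** the fingertips really sat about 35–38 mm above the reported TCP height, while the sideways position agreed. I corrected for this using the camera depth.
- **Push force:** the force reading was near zero for most of the push, even though the cover was visibly following the fingertips.
- **Cover angle:** while the gripper blocked part of the view, a few single-camera readings were off (for example 0.04 rad from the top view at the stop). They agreed again once it was clear.

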